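Fit the battery of a robot vacuum

TASK

Fit the new battery, the wider and thinner of the two packs, into the robot vacuum that lies upside down: slide it nose first over the lip and in under the contact hood, against the sprung contacts, until its tail drops behind the lip, and leave it lying fully home and flat in the bay. Push and press gently, as the plastic cracks if it is forced, and leave everything else on the table where it is.

Things in the scene. Friction and masses are not known exactly. Their poses are not given: they have to be found in the camera images.
- battery: New battery: dark plastic slab, pale label on top, 0.18-0.29 kg. 86 mm long (x), 58 wide (y), 18 thick; the last 12 mm at its +x end, the nose, is a tongue 44 mm wide and 12 mm thick, level with the underside, with copper contacts. Origin: centre of the underside, 43 mm from either end; z up out of the label. Starts flat on the table left or right of the vacuum, label up, any yaw.
- battery_nose (a point): Lower edge of the battery's nose end, on its centreline (43 mm along +x from the battery's origin, at the underside).
- battery_tail (a point): Lower edge of the battery's tail end, on its centreline (43 mm along -x from the battery's origin, at the underside). The tail is a plain upright face 58 mm wide and 18 mm high.
- vacuum: Robot vacuum fixed upside down on the table, bottom cover off: a disc 344 mm across, its flat underside facing up at 80 mm above the table. Origin: disc centre at table level; z up; x points to the brush roll (across x = 105 mm, 90 mm high) and castor end: the way the battery slides in. Drive wheels at x = 0, y = +/-118 mm, 104 mm high. Position and yaw vary. Axes of all bay points are the vacuum's.
- bay_deck (a point): Middle of the sunken deck behind the lip (vacuum x = -75 mm, y = 0, z = 71 mm). The deck spans vacuum x = -115 to -49 mm, 140 mm wide, 71 mm above the table, with walls up to 80 mm behind and beside it. Room for the battery's tail with fingers beside and behind it. A groove 3 to 27 mm wide parts it from the lip. Beside the pocket the cradle's ears and screws rise to 85 mm.
- bay_lip (a point): NOMINAL place of the lip's inner (pocket side) upper edge, vacuum x = -30, y = 0, z = 74 mm. The battery cradle, a moulding with lip, pocket, contacts and hood in one, is screwed down through slots: the whole of it sits anywhere up to 12 mm either way along x, and this reading does not follow it. Lip: 4 mm thick, top at 74 mm, 10 mm above the pocket floor.
- bay_pocket (a point): NOMINAL middle of the pocket floor, where the seated battery's origin lies (vacuum x = 13, y = 0, z = 64 mm; truly up to 12 mm either way along x, as the cradle sits). Pocket 61.5 mm wide; its side walls, 80 mm high, start 73 mm apart at the lip and narrow to 61.5 within 16 mm. The seated battery's top is at 82 mm.
- contact_hood (a point): NOMINAL rear edge of the contact hood's underside, 77.5 mm from the lip (vacuum x = 47.5, y = 0, z = 80 mm; truly up to 12 mm either way, with the cradle). The hood bridges the pocket, 27 mm long, 72 wide, underside at 80 mm, top at 84 mm: only the battery's tongue fits under it, so the battery cannot go in straight from above.
- contact_rest (a point): NOMINAL free place of the face of the sprung contact block under the hood, 83 mm from the lip's inner edge (vacuum x = 53, y = 0, z = 71 mm; moves with the cradle). Block 46 mm wide, 14 tall. It yields along +x: 1.5 N to start, 3 N at 3 mm, stops dead at 5 mm (4 N). It must go back about 4 mm for the tail to clear the lip, then springs the battery back against the lip.
- old_battery: Another pack that does not fit, to be left alone: same look, but 104 mm long, 40 mm wide, 24 mm thick. Origin: centre of its underside. Lies on the other side of the vacuum.
- spare_brush: Spare three-armed side brush, 100 mm across, 8 mm high; origin: centre underneath. To be left alone.
- tape: Roll of tape lying flat, 76 mm across, 19 mm high; origin: centre underneath. To be left alone.
- multimeter: Hand multimeter lying on its back, 150 x 74 x 36 mm; origin: centre underneath. To be left alone.
Not all that is in view belongs to the job. What is shaped like the battery but red is not meant.

How it is judged:
By the outcome, as a careful person would: the job done as asked, in the order asked, and still so for the second after the job is handed in, with the robot touching nothing.
It also fails if it takes over 64 s, if anything falls off the work surface, if the arm or the gripper's body presses on something with over 40 N, if the wrist force passes 120 N, or if a joint passes its speed limit or range.

ROBOT

A 6-joint arm with a two-finger parallel gripper is mounted at the origin on the work surface. World frame = base frame: x ahead of the robot, y to its left, z up, the work surface at z = 0. Lengths are in m, angles in rad, forces in N, time in s.
With the tool pointing down it reaches from about 0.35 to 0.975 m from the base axis. Payload 4.9 kg.
Tool frame: the origin (TCP) lies midway between the tips of the shut fingers; the grasp point (between the pads) lies behind it (manip.grasp_offset is the y of the grasp point in the tool frame, in m); y points along the fingers, z is the direction in which the jaws open and shut, and the axes are right-handed (so a half turn about y gives the same grasp; the last joint's range is limited). The gripper opens to 85 mm and grips with 20 to 120 N. Pads are 22 mm wide; open, the fingers measure 114 mm over their backs; the gripper's body (76 mm by 85 mm) begins 54 mm behind the grasp point. The pads swing forward as they close: fully open they stand 13 mm farther back than shut.
Start: joints at [-1.466, 0.053, 1.613, -0, 1.476, -0.119], TCP at [0.139, -0.609, 0.209] pointing down, gripper open.
Joint ranges: [-3.01, 3.01], [-1.01, 2.22], [0.06, 2.58], [-1.02, 4.17], [0.09, 2.62], [-3.14, 3.14]. Speed limits (rad/s): [2.57, 2.57, 3.14, 3.14, 3.14, 3.14].

INTERFACE

Orientations are given as a unit quaternion [w, x, y, z].
In Python, from plant import manip gives the robot as it stands. The module is installed in compiled form; this text tells all that it offers.
- The arm moves only by the shell command python3 -m jog 'ROWS'. ROWS is a JSON object of lists of equal length, an entry for each row: "offset": the shift along the world's x, y, z in units of 50 mm (1.0 is 50 mm), a list of three; "angular": the turn, a rotation vector about the world's x, y, z in units of 6 degrees (1.0 is 6 degrees), a list of three; "jaw": the finger opening in mm, from 0 to 85.4. In form: {"offset": [[tx, ty, tz], ...], "angular": [[ax, ay, az], ...], "jaw": [jaw, ...]}. A call has 1 to 12 rows; each row shifts and turns the commanded pose from where the row before left it; what a row does not reach is not made up. A row lasts 1/10 s, in which the tool goes at most 50 mm and 8.59 degrees, less where a joint would pass 70% of its speed; a pose out of reach is approached as far as the arm can. A call is refused whole if a number of a shift passes 1 or a number of a turn 1, either way. A call with a gripper value outside its range is refused whole. The fingers move at their own pace and stop on an object; the grip force is fixed at half the most. Time passes only in rows, so rows that do not move let the fingers close. It gives the time, the measured TCP pose, the force and the opening at its end, in the units of the state.
- manip.state(): the state, without advancing time (a new reading comes with each control period).
- manip.grab_frame(name): name is "scene" or "top" or "wrist"; returns the picture (400x640x3 uint8, blue, green, red); there is no depth.
- manip.camera_model(name): a dict with "fx", "fy", "cx", "cy" (pixels), "k1" (the pictures are not rectified: a ray, as slopes to the right and down, at radius r is drawn at 1 + k1 r^2 times it, then the intrinsics apply), "rvec" (rotation vector, rad) and "tvec" (3), from world to camera coordinates, as OpenCV has them; the wrist camera has in their place "mount" (4x4, takes a point from camera to tool coordinates, whose origin is the TCP and whose axes are the tool frame's). Camera axes: x right, y down, z forward; pixel columns grow to the right and rows downward; lengths in m; the calibration is good to about 2 mm. A picture is of the moment at which its call begins: read the wrist's pose just before it. camera_model takes no time and is no camera call.
- manip.job_done(): hands the job in, once; it reports no verdict.
The state is a dict: "time": time; "joint_pos": joint angles; "joint_vel": joint speeds; "joint_efforts": joint torques, N m; "tool_pos": TCP position; "tool_rot": TCP orientation; "contact_force": force on the tool from outside, world axes, zero at the start; "ft_torque": the same for the moment, N m; "gripper_width": opening from 0.0 (shut) to 1.0 (fully open).
Only numpy, scipy, OpenCV 4.12 (cv2) and the standard library are available. Lean on these libraries where they do the work, as an engineer would, in place of code of your own. Each camera call takes 0.05 s, during which the arm holds its last target.

## Working session

There is one attempt and no reset: what is moved stays moved. The work goes in short steps, Python scripts to look and compute and a shell command to move; the robot and the scene stay as the last step left them, time stands still between calls to the robot, and variables do not carry over. Pictures are saved under pics/ and viewed, and the job is handed in when it is done.

```bash
mkdir -p pics
python3 - <<'E'
from plant import manip
import cv2
print(manip.state()); print(manip.grasp_offset)
for n in("scene","top","wrist"):
    print(n,manip.camera_model(n)); 
for n in("scene","top"):
    cv2.imwrite(f"pics/{n}0.png",manip.grab_frame(n))
E
```

```text
{'time': 0.0, 'joint_pos': array([-1.46599856e+00,  5.33524543e-02,  1.61428628e+00,  9.65128027e-06,
        1.47596947e+00, -1.18994179e-01]), 'joint_vel': array([ 0.00181495,  0.00092394,  0.00114676,  0.00155179, -0.00055507,
       -0.00076077]), 'joint_efforts': array([-4.08384412e-04, -3.93682337e+01, -3.70180070e+01, -9.47489843e-05,
        6.95703246e-03, -3.24923597e-06]), 'tool_pos': array([ 0.13864306, -0.60875563,  0.20747039]), 'tool_rot': array([ 0.07896548, -0.07894858,  0.7033969 , -0.70197178]), 'contact_force': array([0.48160706, 0.91150837, 0.94952775]), 'ft_torque': array([-0.02775527,  0.02052586, -0.03060346]), 'gripper_width': 1.0037942724062878}
-0.0187
scene {'fx': 409.3553405480103, 'fy': 409.3553405480103, 'cx': 317.2284943105501, 'cy': 201.7251031171928, 'k1': -0.042331301731480045, 'rvec': array([ 2.13925914,  0.58723654, -0.31178726]), 'tvec': array([-0.4397041 , -0.09045487,  1.4900915 ])}
top {'fx': 376.70010558752546, 'fy': 376.70010558752546, 'cx': 319.0302310980285, 'cy': 194.49455545558752, 'k1': -0.057916844798464304, 'rvec': array([ 2.0475331 , -2.16311077,  0.24488649]), 'tvec': array([0.06101093, 0.51995211, 0.96339122])}
wrist {'fx': 299.11071481892947, 'fy': 299.11071481892947, 'cx': 316.13247268202167, 'cy': 194.84629632223866, 'k1': -0.056703163997994264, 'mount': array([[ 3.31815167e-04,  9.57127354e-01,  2.89667254e-01,
        -7.35981592e-02],
       [ 4.43987772e-04, -2.89667382e-01,  9.57127270e-01,
        -1.65437843e-01],
       [ 9.99999846e-01, -1.88980626e-04, -5.21068873e-04,
         2.86449433e-04],
       [ 0.00000000e+00,  0.00000000e+00,  0.00000000e+00,
         1.00000000e+00]])}
```

View pics/scene0.png

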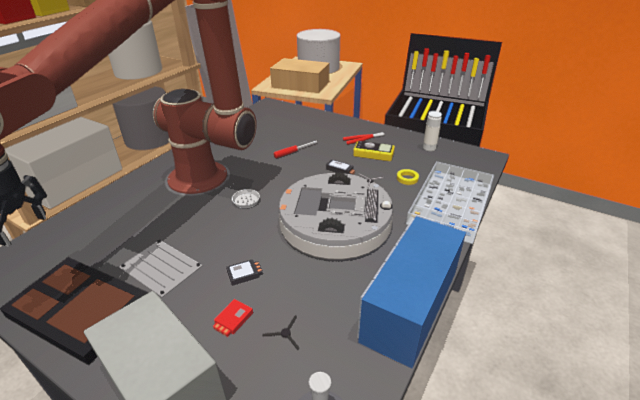

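View pics/top0.png

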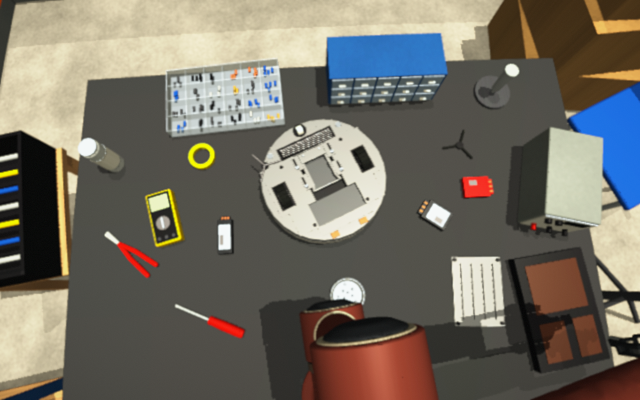

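The top view shows the new (wider) battery at about (434,215) with its copper nose toward (422,208). The old one is at (225,235), and the vacuum is centred at about (322,182). I'll zoom in on both.

```bash
cat > h.py <<'E'
import numpy as np,cv2
from plant import manip
from scipy.spatial.transform import Rotation as R
def T(name,st=None):
    m=manip.camera_model(name)
    if name=="wrist":
        q=st["tool_rot"]; Rt=R.from_quat([q[1],q[2],q[3],q[0]]).as_matrix()
        M=np.array(m["mount"]); Rc=Rt@M[:3,:3]; c=Rt@M[:3,3]+st["tool_pos"]
        return m,Rc,c
    Rw=cv2.Rodrigues(np.array(m["rvec"]))[0]
    return m,Rw.T,-Rw.T@np.array(m["tvec"])
def K(m): return np.array([[m["fx"],0,m["cx"]],[0,m["fy"],m["cy"]],[0,0,1.]]),np.array([m["k1"],0,0,0.])
def rays(name,px,st=None):
    m,Rc,c=T(name,st); k,d=K(m)
    p=cv2.undistortPoints(np.array(px,float).reshape(-1,1,2),k,d).reshape(-1,2)
    return c,np.c_[p,np.ones(len(p))]@Rc.T
def plane(name,px,z,st=None):
    c,r=rays(name,px,st); return c+r*((z-c[2])/r[:,2])[:,None]
def proj(name,P,st=None):
    m,Rc,c=T(name,st);k,d=K(m)
    return cv2.projectPoints((np.array(P,float).reshape(-1,3)-c)@Rc,np.zeros(3),np.zeros(3),k,d)[0].reshape(-1,2)
E
python3 - <<'E'
from h import *
im=cv2.imread("pics/top0.png")
cv2.imwrite("pics/t1.png",cv2.resize(im[185:245,395:475],None,fx=9,fy=9,interpolation=cv2.INTER_CUBIC))
cv2.imwrite("pics/t2.png",cv2.resize(im[115:250,245:400],None,fx=5,fy=4.4,interpolation=cv2.INTER_CUBIC)[:600])
print(plane("top",[[434,215],[422,208]],0.018)); print(plane("top",[[322,182]],.08))
E
```

```text
[[ 0.45518539 -0.28694178  0.018     ]
 [ 0.47697303 -0.25529649  0.018     ]]
[[0.55141295 0.02287692 0.08      ]]
```

View pics/t1.png

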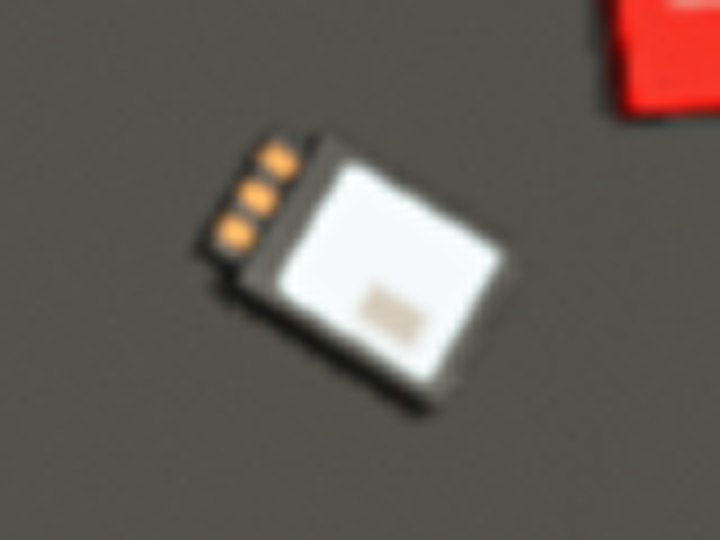

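View pics/t2.png

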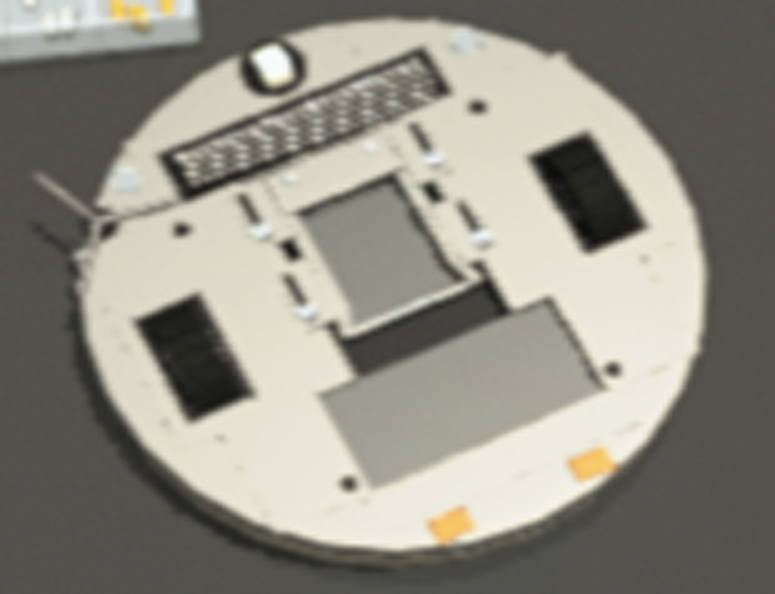

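Run:
```python
from h import *
im=cv2.imread("pics/top0.png").astype(int)
f=lambda P:np.array([[245+x/5,115+y/4.4] for x,y in P])
b,g,r=im[...,0],im[...,1],im[...,2]
w=((b>190)&(g>190)&(r>190)).astype(np.uint8); w[:200]=0;w[240:]=0;w[:,:400]=0;w[:,460:]=0
c=((r>170)&(b<140)&(g>110)).astype(np.uint8);c[:190]=0;c[230:]=0;c[:,:400]=0;c[:,440:]=0
ys,xs=np.nonzero(w);L=plane("top",np.c_[xs,ys],.018)[:,:2]
ys,xs=np.nonzero(c);C=plane("top",np.c_[xs,ys],.012)[:,:2]
d=C.mean(0)-L.mean(0);print("label",L.mean(0),"cop",C.mean(0),np.linalg.norm(d),np.degrees(np.arctan2(d[1],d[0])))
rc=cv2.minAreaRect((L*1000).astype(np.float32));print(rc)
print("deck",plane("top",f([(320,396),(548,298),(605,388),(373,488)]),.071)[:,:2])
print("wheels",plane("top",f([(195,355),(588,190)]),.1)[:,:2])
print("lip",plane("top",f([(345,333),(490,268)]),.074)[:,:2])
st=manip.state();q=st["tool_rot"];print(R.from_quat([q[1],q[2],q[3],q[0]]).as_matrix().round(3))
```

```text
label [ 0.45582829 -0.29726123] cop [ 0.48279647 -0.26136255] 0.04489986445218263 53.085010434810435
((455.7425842285156, -297.30230712890625), (54.92573165893555, 47.1668701171875), 53.701995849609375)
deck [[ 0.49249241  0.06080653]
 [ 0.54695399 -0.06511272]
 [ 0.48908284 -0.09123409]
 [ 0.43498262  0.03573338]]
wheels [[ 0.5148896   0.12404758]
 [ 0.60572813 -0.08830223]]
lip [[ 0.53017692  0.04547925]
 [ 0.56687851 -0.03489726]]
[[-0.975 -0.     0.222]
 [-0.222  0.002 -0.975]
 [-0.    -1.    -0.002]]
```

```bash
python3 -m jog '{"offset":[[0.4,0.8,0],[0.5,0.8,0],[0.6,0.8,0],[0.6,0.7,0],[0.7,0.6,-0.2],[0.7,0.6,-0.2],[0.7,0.5,-0.3],[0.7,0.5,-0.3],[0.6,0.4,-0.2],[0.5,0.1,0],[0,0,0],[0,0,0]],"angular":[[0,0,0.7],[0,0,0.7],[0,0,0.7],[0,0,0.7],[0,0,0.7],[0,0,0.7],[0,0,0.7],[0,0,0.7],[0,0,0.7],[0,0,0.5],[0,0,0],[0,0,0]],"jaw":[85,85,85,85,85,85,85,85,85,85,85,85]}'
python3 - <<'E'
from h import *
import pickle
st=manip.state();im=manip.grab_frame("wrist");cv2.imwrite("pics/w1.png",im);pickle.dump(st,open("w1.pkl","wb"))
print(st["tool_pos"],st["time"])
E
```

```text
time: 1.3
tool_pos: [0.4386, -0.319, 0.1482]
tool_rot: [0.319, -0.319, 0.631, -0.631]
contact_force: [-0.1, 0.1, -0.4]
gripper_width: 0.994
[ 0.43856139 -0.31903989  0.14821571] 1.3
```

View pics/w1.png

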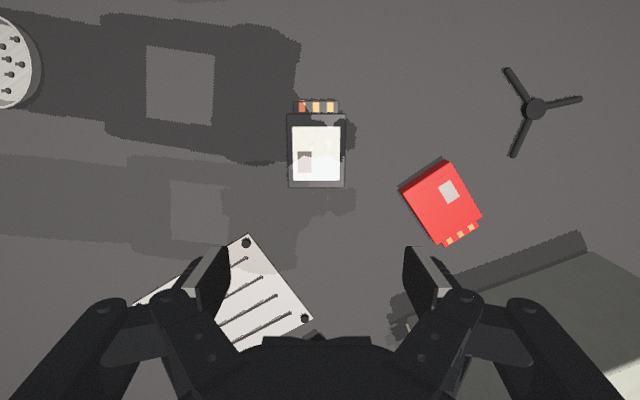

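Run:
```python
from h import *
im=cv2.imread("pics/w1.png")
z=im[90:200,270:365]; z=np.clip(z.astype(float)*1.8,0,255).astype(np.uint8)
cv2.imwrite("pics/w1z.png",cv2.resize(z,None,fx=5.4,fy=5.4,interpolation=cv2.INTER_CUBIC))
```

```text
(no output)
```

View pics/w1z.png

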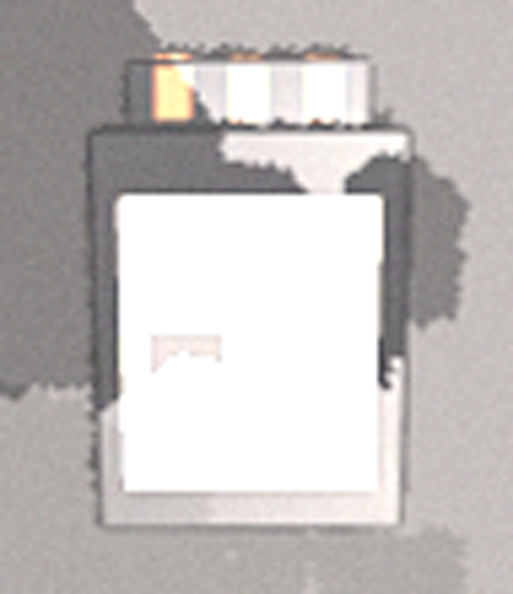

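Run:
```python
from h import *
import pickle
st=pickle.load(open("w1.pkl","rb"))
f=lambda P:np.array([[270+(x+.5)/5.4-.5,90+(y+.5)/5.4-.5] for x,y in P])
A=plane("wrist",f([(90,130),(410,130),(101,522),(405,522)]),.018,st)[:,:2]
t=plane("wrist",f([(127,60),(373,60)]),.012,st)[:,:2]
print(A,t)
fr=A[:2].mean(0);tl=A[2:].mean(0);no=t.mean(0)
for a,b in((fr,tl),(no,tl)):
    d=a-b;print(np.linalg.norm(d),np.degrees(np.arctan2(d[1],d[0])))
print("widths",np.linalg.norm(A[0]-A[1]),np.linalg.norm(A[2]-A[3]),np.linalg.norm(t[0]-t[1]))
for v in (A[0]-A[1],A[2]-A[3],t[0]-t[1]): print(np.degrees(np.arctan2(v[1],v[0]))-90)
d=no-tl;d/=np.linalg.norm(d);o=(no+tl)/2;print("origin",o,"grasp -36:",o-.036*d)
q=st["tool_rot"];M=R.from_quat([q[1],q[2],q[3],q[0]]).as_matrix();print(M.round(4),np.degrees(np.arctan2(M[1,2],M[0,2])))
```

```text
[[ 0.45407147 -0.24931638]
 [ 0.49980914 -0.28299581]
 [ 0.41140641 -0.3074593 ]
 [ 0.45785508 -0.34162892]] [[ 0.4663248  -0.24339648]
 [ 0.50180623 -0.26952779]]
0.07210588812213854 54.07188551984925
0.08413650928855748 54.016354592165236
widths 0.05679998395750598 0.05766317313550318 0.044065599043585736
53.63352859628387
53.66021296007759
53.629156703205155
origin [ 0.45934813 -0.29050312] grasp -36: [ 0.43819618 -0.31963377]
[[-5.927e-01 -1.200e-03  8.054e-01]
 [-8.054e-01  5.000e-04 -5.927e-01]
 [ 3.000e-04 -1.000e+00 -1.200e-03]] -36.348923382811336
```

```bash
python3 -m jog '{"offset":[[0,0,-0.5],[0,0,-0.6],[0,0,-0.6],[0,-0.01,-0.6],[0,0,-0.4],[0,0,-0.22],[0,0,0],[0,0,0],[0,0,0],[0,0,0],[0,0,0],[0,0,0]],"angular":[[0,0,0],[0,0,0],[0,0,0],[0,0,0],[0,0,0],[0,0,0],[0,0,0],[0,0,0],[0,0,0],[0,0,0],[0,0,0],[0,0,0]],"jaw":[85,85,85,85,85,85,85,70,50,50,50,50]}'
python3 - <<'E'
from h import *
st=manip.state();im=manip.grab_frame("wrist");cv2.imwrite("pics/w2.png",im)
E
```

```text
time: 2.55
tool_pos: [0.439, -0.3201, 0.0032]
tool_rot: [-0.319, 0.319, -0.631, 0.631]
contact_force: [0.7, 0.4, 0.0]
gripper_width: 0.584
```

View pics/w2.png

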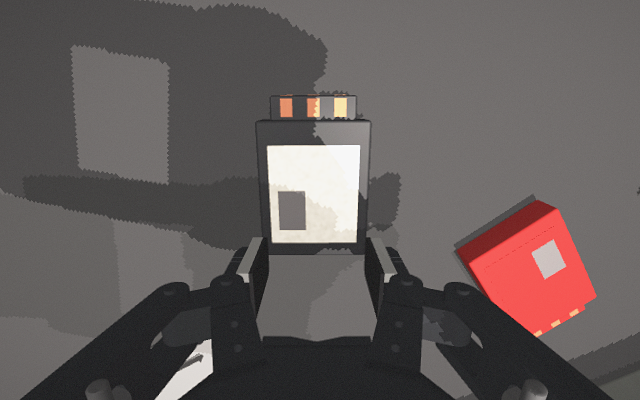

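```bash
python3 -m jog '{"offset":[[0,0,0],[0,0,0],[0,0,0]],"angular":[[0,0,0],[0,0,0],[0,0,0]],"jaw":[40,40,40]}'
python3 - <<'E'
from h import *
st=manip.state();im=manip.grab_frame("wrist")
cv2.imwrite("pics/w3.png",cv2.resize(im[80:300,220:420],None,fx=2.7,fy=2.7))
print(st["gripper_width"])
d=np.array([.592,.806,0]);n=np.array([-.806,.592,0]);o=np.array([.4593,-.2905,0])
print(proj("wrist",[o-.043*d+s*.029*n+[0,0,z] for s in(1,-1) for z in (0,.018)],st))
E
```

```text
time: 2.9
tool_pos: [0.4387, -0.3198, 0.0026]
tool_rot: [0.319, -0.319, 0.631, -0.631]
contact_force: [-0.2, 0.5, -0.2]
gripper_width: 0.47
0.46989815386932776
[[267.9957227  241.13884069]
 [263.07323539 255.1365282 ]
 [361.92017578 241.03316503]
 [366.55896967 255.02956095]]
```

View pics/w3.png

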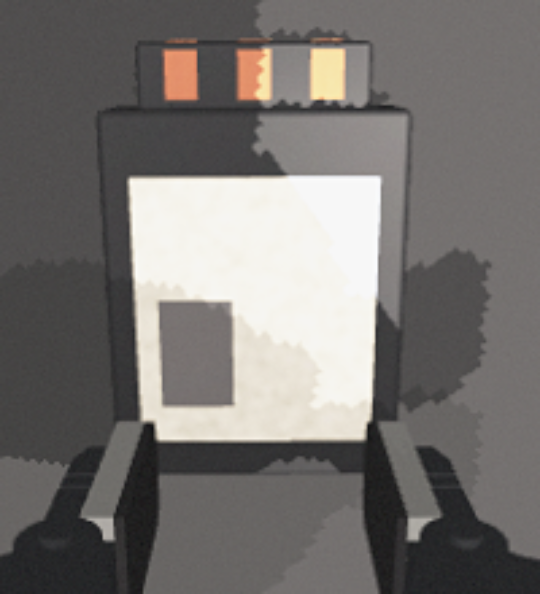

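Run:
```python
from h import *
m=manip.camera_model("wrist");M=np.array(m["mount"]);k,d=K(m)
for y in(0,-.01,-.02,-.03):
    for s in(-.02,.02):
        P=np.array([[x,y,s] for x in(-.011,.011)])
        p=(P-M[:3,3])@M[:3,:3]
        print(y,s,cv2.projectPoints(p,np.zeros(3),np.zeros(3),k,d)[0].reshape(-1,2).round(0).tolist())
st=manip.state();print(st["tool_pos"])
d=np.array([.592,.806]);print((st["tool_pos"][:2]-[.4593,-.2905])@d)
```

```text
0 -0.02 [[282.0, 215.0], [283.0, 249.0]]
0 0.02 [[350.0, 215.0], [349.0, 249.0]]
-0.01 -0.02 [[280.0, 221.0], [282.0, 257.0]]
-0.01 0.02 [[352.0, 221.0], [351.0, 257.0]]
-0.02 -0.02 [[278.0, 228.0], [280.0, 265.0]]
-0.02 0.02 [[354.0, 228.0], [352.0, 265.0]]
-0.03 -0.02 [[276.0, 236.0], [277.0, 275.0]]
-0.03 0.02 [[356.0, 236.0], [355.0, 275.0]]
[ 0.4386642  -0.31985566  0.00263749]
-0.03587705897889666
```

Run:
```python
from h import *
st=manip.state();im=manip.grab_frame("scene")
u=proj("scene",[st["tool_pos"],[.4593,-.2905,0]])
print(u)
x,y=u[0].astype(int)
c=im[y-70:y+40,x-70:x+70]
cv2.imwrite("pics/s3.png",cv2.resize(np.clip(c*1.5,0,255).astype(np.uint8),None,fx=5.4,fy=5.4,interpolation=cv2.INTER_CUBIC))
```

```text
[[231.22708891 277.18018262]
 [244.42375656 273.8333339 ]]
```

View pics/s3.png

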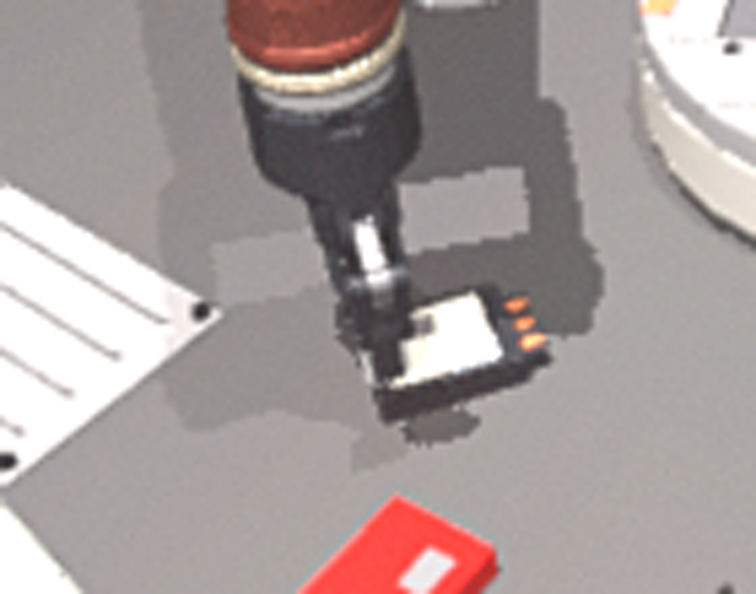

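```bash
python3 -m jog '{"offset":[[0,0,0],[0,0,0],[0,0,0],[0,0,0],[0,0,0],[0,0,0]],"angular":[[0,0,0],[0,0,0],[0,0,0],[0,0,0],[0,0,0],[0,0,0]],"jaw":[70,70,70,70,70,70]}'
python3 - <<'E'
from h import *
st=manip.state();im=manip.grab_frame("wrist");cv2.imwrite("pics/w4.png",np.clip(im[80:380,150:480]*1.5,0,255).repeat(2,0).repeat(2,1).astype(np.uint8))
im=manip.grab_frame("scene")
u=proj("scene",[st["tool_pos"],[.4593,-.2905,0]])
x,y=u[0].astype(int)
c=im[y-50:y+30,x-50:x+50]
cv2.imwrite("pics/s4.png",cv2.resize(np.clip(c*2.,0,255).astype(np.uint8),None,fx=7,fy=7,interpolation=cv2.INTER_CUBIC))
print(u,x,y)
E
```

```text
time: 3.6
tool_pos: [0.4387, -0.3199, 0.0027]
tool_rot: [0.319, -0.319, 0.631, -0.631]
contact_force: [0.5, 0.1, -0.1]
gripper_width: 0.821
[[231.22617389 277.17894354]
 [244.42375656 273.8333339 ]] 231 277
```

View pics/w4.png

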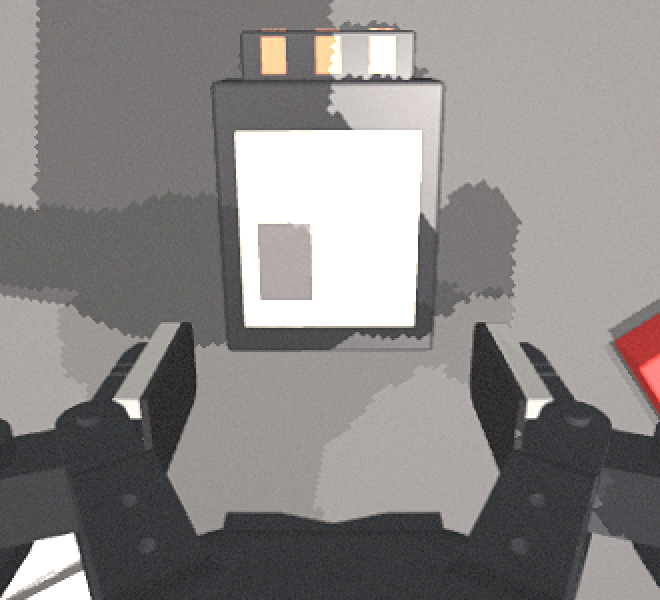

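View pics/s4.png

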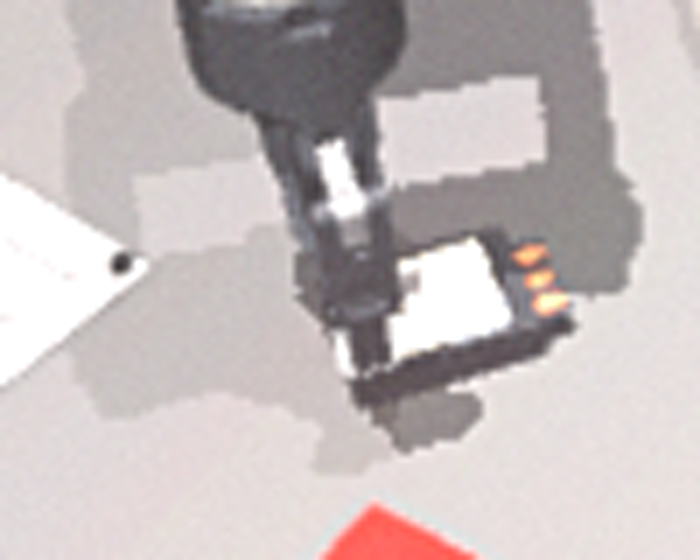

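Run:
```python
from h import *
st=manip.state();q=st["tool_rot"];M=R.from_quat([q[1],q[2],q[3],q[0]]).as_matrix()
for s in(-.035,.035):
  for y in(0,-.013,-.03):
    for x in(-.011,.011):
      P=st["tool_pos"]+M@[x,y,s]
      a=proj("scene",[P])[0];b=proj("wrist",[P],st)[0]
      print(s,y,x,P.round(3),((a-[181,227])*7).round(),((b-[150,80])*2).round())
```

```text
-0.035 0 -0.011 [ 0.417 -0.29   0.003] [359. 282.] [214. 270.]
-0.035 0 0.011 [ 0.404 -0.308  0.003] [303. 298.] [218. 337.]
-0.035 -0.013 -0.011 [ 0.417 -0.29   0.016] [354. 258.] [205. 287.]
-0.035 -0.013 0.011 [ 0.404 -0.308  0.016] [298. 274.] [210. 358.]
-0.035 -0.03 -0.011 [ 0.417 -0.29   0.033] [348. 226.] [191. 313.]
-0.035 -0.03 0.011 [ 0.404 -0.308  0.033] [292. 242.] [197. 390.]
0.035 0 -0.011 [ 0.473 -0.332  0.003] [402. 407.] [451. 270.]
0.035 0 0.011 [ 0.46  -0.35   0.003] [344. 424.] [446. 337.]
0.035 -0.013 -0.011 [ 0.473 -0.332  0.016] [398. 382.] [459. 287.]
0.035 -0.013 0.011 [ 0.46  -0.35   0.016] [339. 400.] [455. 358.]
0.035 -0.03 -0.011 [ 0.473 -0.332  0.033] [392. 350.] [473. 313.]
0.035 -0.03 0.011 [ 0.46  -0.35   0.033] [333. 368.] [467. 390.]
```

```bash
python3 -m jog '{"offset":[[0,0,-0.15],[0,0,-0.15],[0,0,0]],"angular":[[0,0,0],[0,0,0],[0,0,0]],"jaw":[70,70,70]}'
python3 -m jog '{"offset":[[0,0,-0.1],[0,0,0]],"angular":[[0,0,0],[0,0,0]],"jaw":[70,70]}'
python3 - <<'E'
from h import *
st=manip.state();im=manip.grab_frame("wrist");cv2.imwrite("pics/w5.png",np.clip(im[80:380,150:480]*1.5,0,255).repeat(2,0).repeat(2,1).astype(np.uint8))
im=manip.grab_frame("scene")
c=im[227:307,181:281]
cv2.imwrite("pics/s5.png",cv2.resize(np.clip(c*2.,0,255).astype(np.uint8),None,fx=7,fy=7,interpolation=cv2.INTER_CUBIC))
E
```

```text
time: 4.0
tool_pos: [0.4376, -0.3188, -0.0142]
tool_rot: [0.319, -0.319, 0.632, -0.63]
contact_force: [0.3, -0.1, 0.2]
gripper_width: 0.819
time: 4.2
tool_pos: [0.4382, -0.3195, -0.0182]
tool_rot: [0.319, -0.319, 0.632, -0.631]
contact_force: [-0.3, 1.0, -0.6]
gripper_width: 0.82
```

View pics/w5.png

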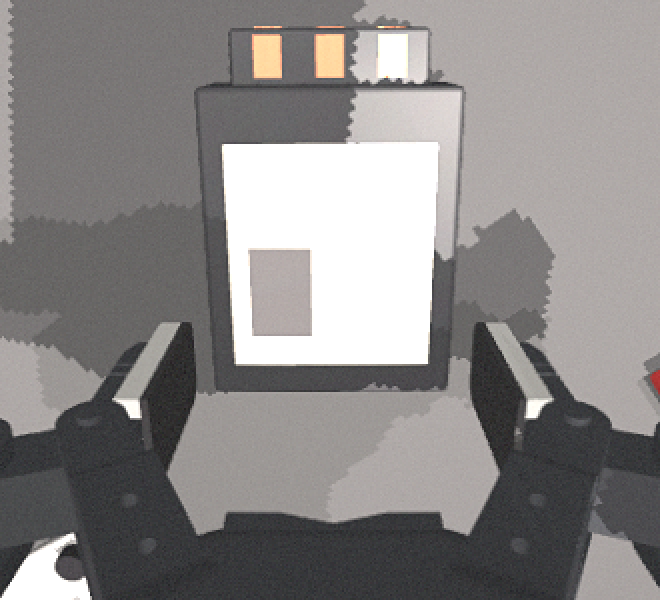

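View pics/s5.png

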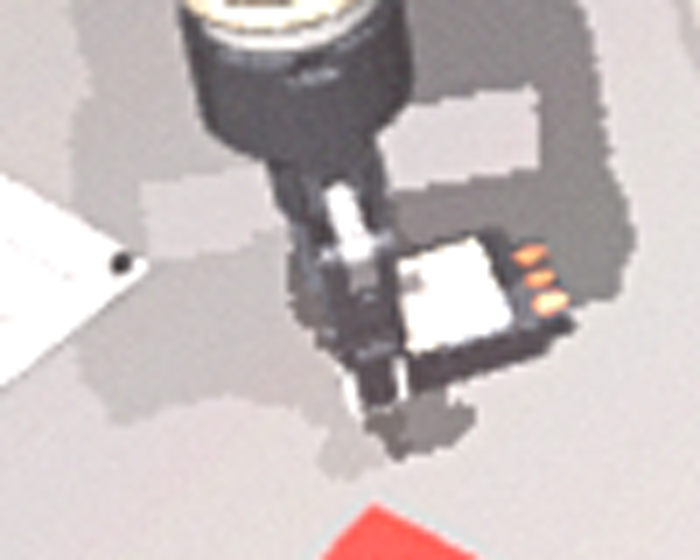

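```bash
python3 -m jog '{"offset":[[0,0,-0.1],[0,0,0],[0,0,0],[0,0,0],[0,0,0],[0,0,0]],"angular":[[0,0,0],[0,0,0],[0,0,0],[0,0,0],[0,0,0],[0,0,0]],"jaw":[70,70,54,50,50,50]}'
python3 -m jog '{"offset":[[0,0,0],[0,0,0]],"angular":[[0,0,0],[0,0,0]],"jaw":[50,50]}'
```

```text
time: 4.9
tool_pos: [0.439, -0.3202, -0.0219]
tool_rot: [-0.319, 0.319, -0.631, 0.631]
contact_force: [1.0, -1.0, 2.1]
gripper_width: 0.659
time: 5.1
tool_pos: [0.439, -0.3202, -0.0219]
tool_rot: [-0.319, 0.319, -0.631, 0.631]
contact_force: [0.4, -0.8, 2.5]
gripper_width: 0.662
```

Run:
```python
from h import *
im=cv2.imread("pics/top0.png")
cv2.imwrite("pics/t3.png",cv2.resize(im[145:230,290:370],None,fx=7,fy=7,interpolation=cv2.INTER_CUBIC))
im=cv2.imread("pics/scene0.png")
cv2.imwrite("pics/s6.png",cv2.resize(im[170:265,275:400],None,fx=6.2,fy=6.2,interpolation=cv2.INTER_CUBIC))
```

```text
(no output)
```

View pics/t3.png

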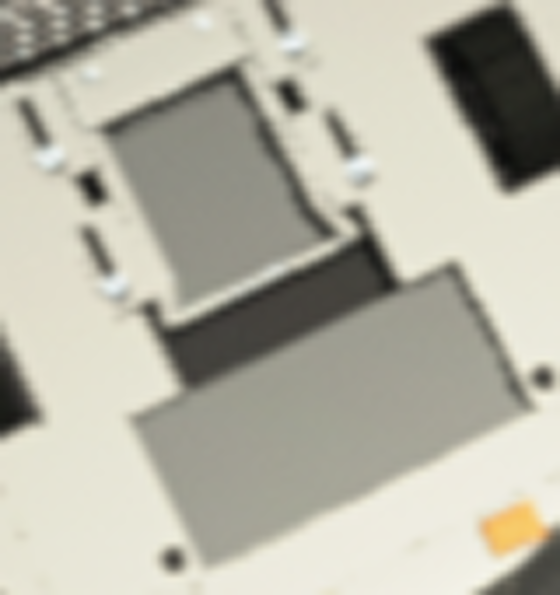

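View pics/s6.png

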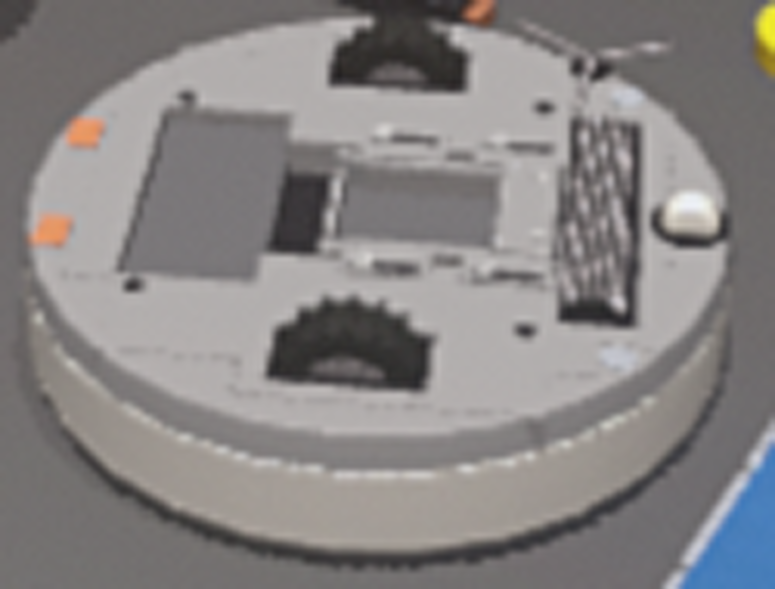

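Run:
```python
from h import *
yaw=np.radians(23.3);ex=np.array([np.cos(yaw),np.sin(yaw)]);ey=np.array([-ex[1],ex[0]])
def rep(cam,off,s,P,z,l):
    p=plane(cam,[[off[0]+(x+.5)/s-.5,off[1]+(y+.5)/s-.5] for x,y in P],z)[:,:2]
    d=p[1]-p[0];v=np.degrees(np.arctan2(d[1],d[0]))
    print(cam,l,p.round(4).tolist(),"dir",round((v+90)%180,2),"ex",(p@ex).round(4),"ey",(p@ey).round(4))
t=("top",(290,145),7);s=("scene",(275,170),6.2)
print(T("top")[2],T("scene")[2])
rep(*t,[(135,418),(450,265)],.071,"deckfront")
rep(*t,[(207,567),(530,408)],.08,"deckrear80")
rep(*t,[(170,328),(370,238)],.074,"lipouter")
rep(*t,[(183,303),(343,233)],.074,"lipinner")
rep(*t,[(105,128),(238,68)],.084,"hood")
rep(*s,[(285,115),(258,280)],.071,"deckfront")
rep(*s,[(165,108),(120,272)],.08,"deckrear80")
rep(*s,[(332,170),(322,245)],.074,"lipouter")
rep(*s,[(346,168),(339,242)],.074,"lipinner")
rep(*s,[(500,170),(497,245)],.084,"hood")
```

```text
[0.29568813 0.04616974 1.05481376] [ 1.0310044  -0.84746769  0.80045167]
top deckfront [[0.4944, 0.0611], [0.5479, -0.0632]] dir 23.27 ex [0.4783 0.4782] ey [-0.1395 -0.2747]
top deckrear80 [[0.4347, 0.037], [0.4883, -0.0882]] dir 23.2 ex [0.4138 0.4136] ey [-0.138  -0.2741]
top lipouter [[0.5281, 0.046], [0.5595, -0.0328]] dir 21.71 ex [0.5033 0.5009] ey [-0.1667 -0.2515]
top lipinner [[0.5377, 0.0405], [0.5621, -0.0226]] dir 21.14 ex [0.5099 0.5073] ey [-0.1755 -0.2431]
top hood [[0.6062, 0.0669], [0.6277, 0.0143]] dir 22.23 ex [0.5832 0.5822] ey [-0.1784 -0.2351]
scene deckfront [[0.4812, 0.0745], [0.5402, -0.0499]] dir 25.35 ex [0.4715 0.4764] ey [-0.1219 -0.2595]
scene deckrear80 [[0.4322, 0.038], [0.4878, -0.0868]] dir 24.01 ex [0.412  0.4137] ey [-0.136  -0.2727]
scene lipouter [[0.5281, 0.0409], [0.5545, -0.0147]] dir 25.34 ex [0.5012 0.5034] ey [-0.1714 -0.2329]
scene lipinner [[0.5333, 0.0458], [0.5603, -0.0086]] dir 26.37 ex [0.5079 0.5111] ey [-0.1688 -0.2295]
scene hood [[0.6056, 0.0697], [0.6316, 0.015]] dir 25.38 ex [0.5838 0.586 ] ey [-0.1755 -0.2361]
```

```bash
python3 -m jog '{"offset":[[0,0,0.2],[0,0,0.4],[0,0,0.7],[0,0,0.7],[0,0,0.7],[0,0,0.5],[0,0,0.24],[0,0,0]],"angular":[[0,0,0],[0,0,0],[0,0,0],[0,0,0],[0,0,0],[0,0,0],[0,0,0],[0,0,0]],"jaw":[50,50,50,50,50,50,50,50]}'
python3 - <<'E'
from h import *
st=manip.state();im=manip.grab_frame("wrist");cv2.imwrite("pics/w6.png",im)
E
```

```text
time: 5.9
tool_pos: [0.4393, -0.3204, 0.1514]
tool_rot: [-0.319, 0.319, -0.63, 0.632]
contact_force: [0.3, -0.6, -2.5]
gripper_width: 0.658
```

View pics/w6.png

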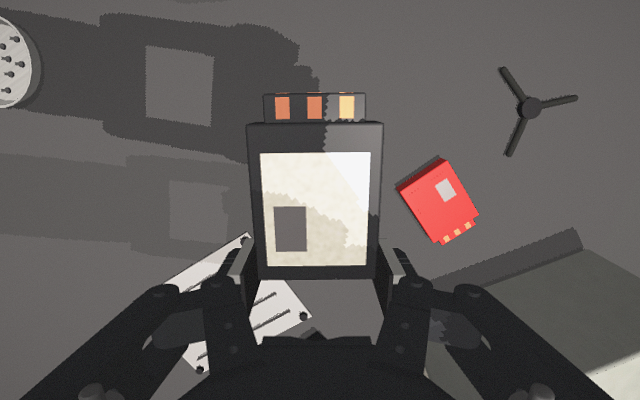

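The battery is held level by its tail, with the nose at about (315,95). I'll carry it over the bay.

```bash
python3 - <<'E'
from h import *
m=manip.camera_model("wrist");M=np.array(m["mount"]);k,d=K(m)
for bx,w,z in((31,29,18),(-43,29,18),(43,22,12)):
    P=np.array([[-(bx+36),-21.9-z,s*w] for s in(-1,1)])/1000
    print(cv2.projectPoints((P-M[:3,3])@M[:3,:3],np.zeros(3),np.zeros(3),k,d)[0].reshape(-1,2).round(0).tolist())
E
python3 -m jog '{"offset":[[0.17,0.3,0],[0.17,0.6,0],[0.17,0.7,0],[0.18,0.7,0],[0.18,0.7,0],[0.18,0.7,0],[0.18,0.7,0],[0.18,0.7,0],[0.17,0.7,0],[0.16,0.64,0],[0,0,0],[0,0,0]],"angular":[[0,0,-0.5],[0,0,-0.5],[0,0,-0.5],[0,0,-0.5],[0,0,-0.5],[0,0,-0.5],[0,0,-0.5],[0,0,-0.5],[0,0,-0.56],[0,0,-0.5],[0,0,0],[0,0,0]],"jaw":[50,50,50,50,50,50,50,50,50,50,50,50]}'
python3 -m jog '{"offset":[[0,0,-0.2],[0,0,-0.2],[0,0,-0.1],[0,0,0]],"angular":[[-0.2,0.46,0],[-0.2,0.46,0],[-0.19,0.46,0],[0,0,0]],"jaw":[50,50,50,50]}'
python3 - <<'E'
from h import *
st=manip.state();im=manip.grab_frame("wrist");cv2.imwrite("pics/w7.png",im)
q=st["tool_rot"];M=R.from_quat([q[1],q[2],q[3],q[0]]).as_matrix();print(M.round(4))
print("batt x dir",np.degrees(np.arctan2(-M[1,0],-M[0,0])),"pitch",np.degrees(np.arcsin(M[2,0])))
im=manip.grab_frame("scene");cv2.imwrite("pics/s7.png",cv2.resize(im[110:270,230:430],None,fx=3.7,fy=3.7,interpolation=cv2.INTER_CUBIC))
E
```

```text
[[245.0, 121.0], [387.0, 121.0]]
[[256.0, 279.0], [376.0, 279.0]]
[[264.0, 91.0], [368.0, 91.0]]
time: 7.15
tool_pos: [0.5241, 0.0027, 0.1471]
tool_rot: [0.142, -0.145, 0.693, -0.692]
contact_force: [-0.2, -0.4, -2.3]
gripper_width: 0.66
time: 7.55
tool_pos: [0.5247, 0.0014, 0.1221]
tool_rot: [-0.086, 0.198, -0.68, 0.701]
contact_force: [0.1, 0.6, -2.8]
gripper_width: 0.659
[[-0.9069 -0.1485  0.3943]
 [-0.3896 -0.061  -0.919 ]
 [ 0.1606 -0.987  -0.0025]]
batt x dir 23.247689536644828 pitch 9.23998807699224
```

View pics/w7.png

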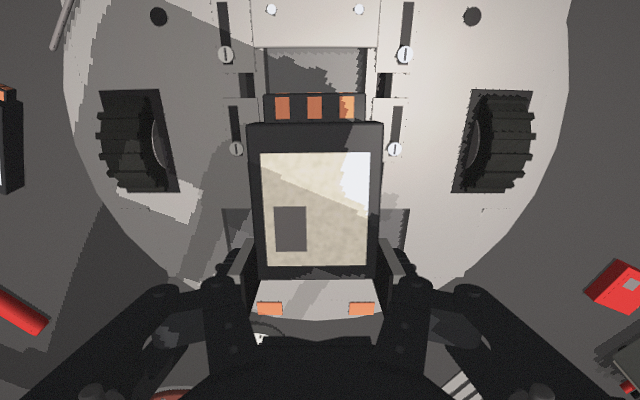

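View pics/s7.png

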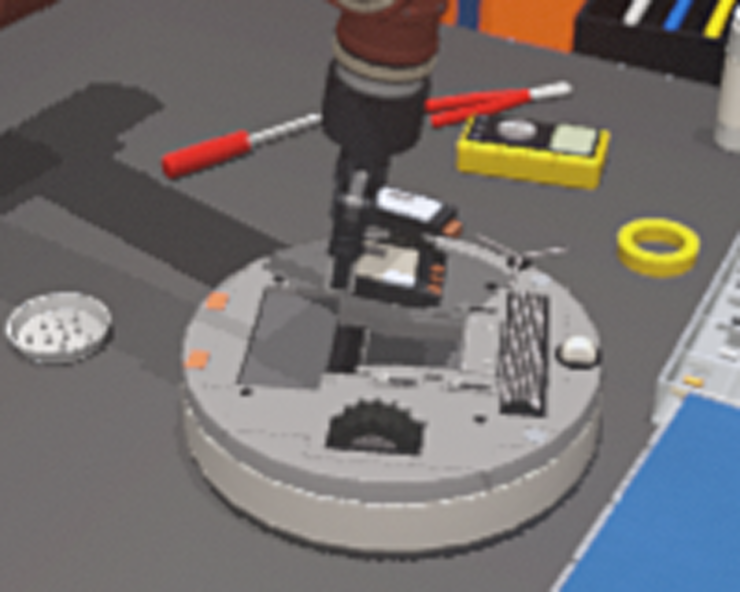

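Run:
```python
from h import *
st=manip.state()
yaw=np.radians(23.3);ex=np.array([np.cos(yaw),np.sin(yaw)]);ey=np.array([-ex[1],ex[0]])
p=plane("wrist",[[265,48],[366,48],[252,48],[381,48]],.084,st)[:,:2];print(p@ex,p@ey)
t=st["tool_pos"][:2];print(t@ex,t@ey,st["tool_pos"])
```

```text
[0.58360864 0.5834912  0.58370196 0.58356537] [-0.17694765 -0.23574153 -0.16934433 -0.24450376]
0.48284340995401304 -0.20645326111517986 [0.52512744 0.00137029 0.12372842]
```

```bash
python3 -m jog '{"offset":[[0,0,-0.4],[0,0,-0.4],[0,0,-0.3],[0,0,-0.1],[0,0,0]],"angular":[[0,0,0],[0,0,0],[0,0,0],[0,0,0],[0,0,0]],"jaw":[50,50,50,50,50]}'
python3 -m jog '{"offset":[[0,0,-0.08],[0,0,-0.04],[0,0,0]],"angular":[[0,0,0],[0,0,0],[0,0,0]],"jaw":[50,50,50]}'
python3 - <<'E'
from h import *
st=manip.state();im=manip.grab_frame("wrist");cv2.imwrite("pics/w8.png",im)
im=manip.grab_frame("scene");cv2.imwrite("pics/s8.png",cv2.resize(im[160:270,270:400],None,fx=5.4,fy=5.4,interpolation=cv2.INTER_CUBIC))
E
```

```text
time: 8.15
tool_pos: [0.525, 0.0019, 0.0641]
tool_rot: [-0.087, 0.197, -0.68, 0.701]
contact_force: [-0.2, -0.7, -1.3]
gripper_width: 0.658
time: 8.45
tool_pos: [0.526, 0.0021, 0.059]
tool_rot: [-0.088, 0.196, -0.679, 0.702]
contact_force: [-0.8, 0.3, -2.4]
gripper_width: 0.662
```

View pics/w8.png

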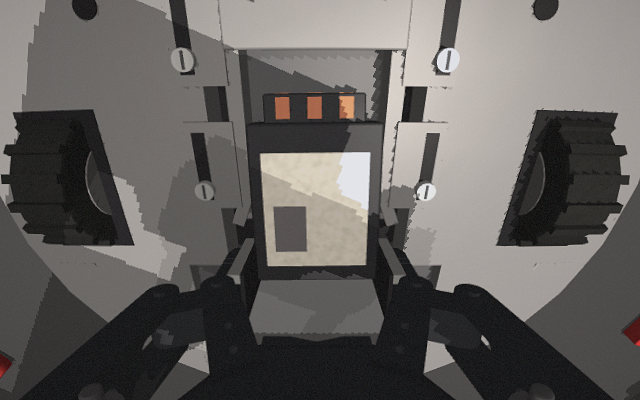

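View pics/s8.png

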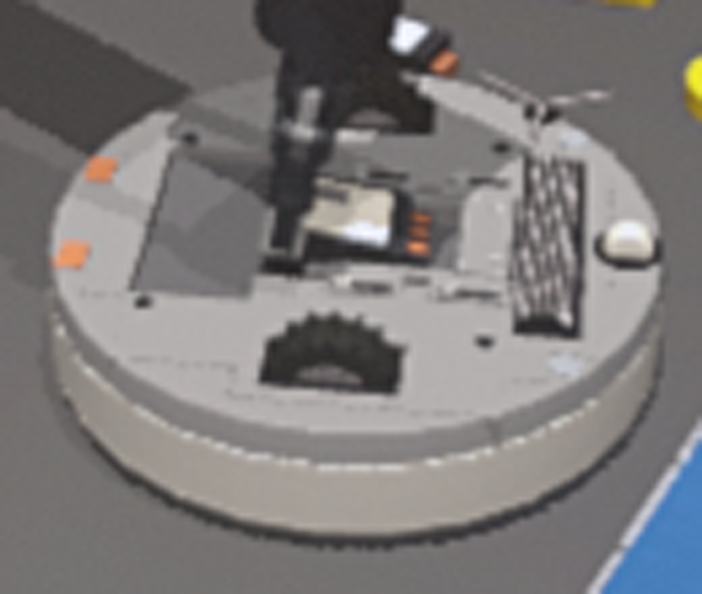

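```bash
python3 -m jog '{"offset":[[0,0,-0.04],[0,0,0],[0,0,0],[0,0,0],[0,0,0],[0,0,0]],"angular":[[0,0,0],[0,0,0],[0,0,0],[0,0,0],[0,0,0],[0,0,0]],"jaw":[50,50,72,75,75,75]}'
python3 -m jog '{"offset":[[0,0,0.2],[0,0,0.4],[0,0,0.6],[0,0,0.6],[0,0,0]],"angular":[[0,0,0],[0,0,0],[0,0,0],[0,0,0],[0,0,0]],"jaw":[75,75,75,75,75]}'
python3 - <<'E'
from h import *
import pickle
st=manip.state();im=manip.grab_frame("wrist");cv2.imwrite("pics/w9.png",im);pickle.dump(st,open("w9.pkl","wb"))
E
```

```text
time: 9.15
tool_pos: [0.5261, 0.0021, 0.0571]
tool_rot: [-0.088, 0.196, -0.679, 0.702]
contact_force: [0.1, -0.5, -0.8]
gripper_width: 0.88
time: 9.65
tool_pos: [0.5292, 0.0018, 0.153]
tool_rot: [-0.091, 0.193, -0.678, 0.703]
contact_force: [0.1, -0.2, 0.2]
gripper_width: 0.878
```

View pics/w9.png

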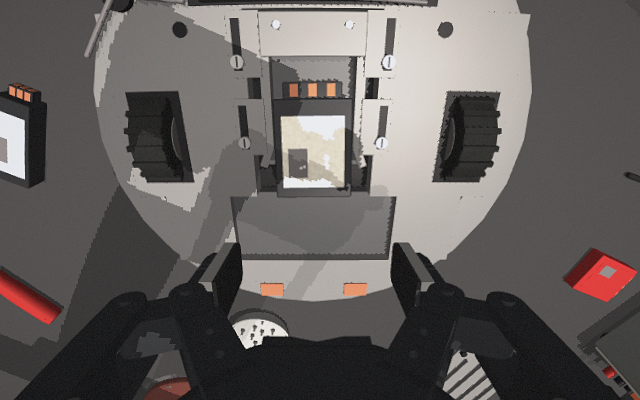

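```bash
python3 -m jog '{"offset":[[-0.2,-0.08,0],[-0.2,-0.08,0],[-0.2,-0.09,0],[-0.1,-0.05,0],[0,0,0],[0,0,0],[0,0,0],[0,0,0],[0,0,0],[0,0,0]],"angular":[[0.1,-0.2,0],[0.1,-0.2,0],[0.1,-0.2,0],[0.03,-0.16,0],[0,0,0],[0,0,0],[0,0,0],[0,0,0],[0,0,0],[0,0,0]],"jaw":[0,0,0,0,0,0,0,0,0,0]}'
python3 - <<'E'
from h import *
import pickle
st=manip.state();im=manip.grab_frame("wrist");cv2.imwrite("pics/w10.png",im)
yaw=np.radians(23.3);ex=np.array([np.cos(yaw),np.sin(yaw)]);ey=np.array([-ex[1],ex[0]])
t=st["tool_pos"][:2];print("tcp",t@ex,t@ey,st["tool_pos"][2])
q=st["tool_rot"];M=R.from_quat([q[1],q[2],q[3],q[0]]).as_matrix();print(M.round(4))
m=manip.camera_model("wrist");Mm=np.array(m["mount"]);k,d=K(m)
for y in(0,-.01,-.02,-.03):
    P=np.array([[-.011,y,-.015],[-.011,y,.015],[.011,y,.015]])
    print(y,cv2.projectPoints((P-Mm[:3,3])@Mm[:3,:3],np.zeros(3),np.zeros(3),k,d)[0].reshape(-1,2).round(0).tolist())
st9=pickle.load(open("w9.pkl","rb"))
p=plane("wrist",[[278,194],[352,194]],.098,st9)[:,:2];print("tail top",p@ex,p@ey)
E
```

```text
time: 10.7
tool_pos: [0.4909, -0.0128, 0.1466]
tool_rot: [-0.118, 0.167, -0.687, 0.697]
contact_force: [-0.4, -0.4, -0.5]
gripper_width: -0.001
tcp 0.4457617636653928 -0.2059146793608105 0.1466349018879716
[[-9.162e-01 -6.510e-02  3.954e-01]
 [-3.944e-01 -2.720e-02 -9.185e-01]
 [ 7.050e-02 -9.975e-01 -7.000e-04]]
0 [[290.0, 215.0], [341.0, 215.0], [340.0, 249.0]]
-0.01 [[289.0, 221.0], [343.0, 221.0], [342.0, 257.0]]
-0.02 [[287.0, 229.0], [344.0, 229.0], [343.0, 265.0]]
-0.03 [[285.0, 237.0], [346.0, 237.0], [345.0, 275.0]]
tail top [0.4863976  0.48623237] [-0.17879212 -0.23562353]
```

View pics/w10.png

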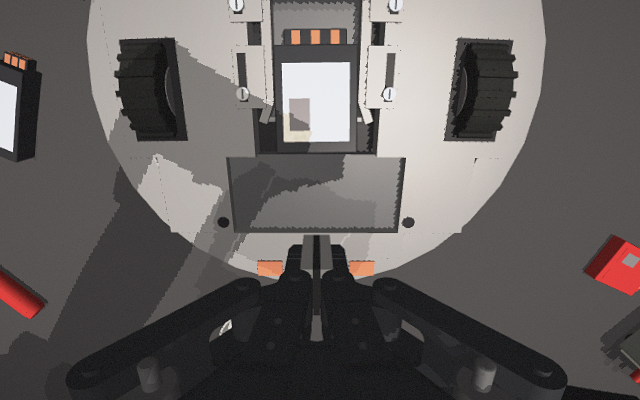

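```bash
python3 -m jog '{"offset":[[0,0,-0.4],[0,0,-0.5],[0,0,-0.5],[0,0,-0.3],[0,0,-0.15],[0,0,-0.06],[0,0,0]],"angular":[[0,0,0],[0,0,0],[0,0,0],[0,0,0],[0,0,0],[0,0,0],[0,0,0]],"jaw":[0,0,0,0,0,0,0]}'
python3 - <<'E'
from h import *
st=manip.state();im=manip.grab_frame("wrist");cv2.imwrite("pics/w11.png",im)
im=manip.grab_frame("scene");cv2.imwrite("pics/s11.png",cv2.resize(im[160:270,270:400],None,fx=5.4,fy=5.4,interpolation=cv2.INTER_CUBIC))
E
```

```text
time: 11.45
tool_pos: [0.4912, -0.013, 0.0517]
tool_rot: [-0.118, 0.167, -0.687, 0.697]
contact_force: [0.9, -0.3, -0.1]
gripper_width: -0.004
```

View pics/w11.png

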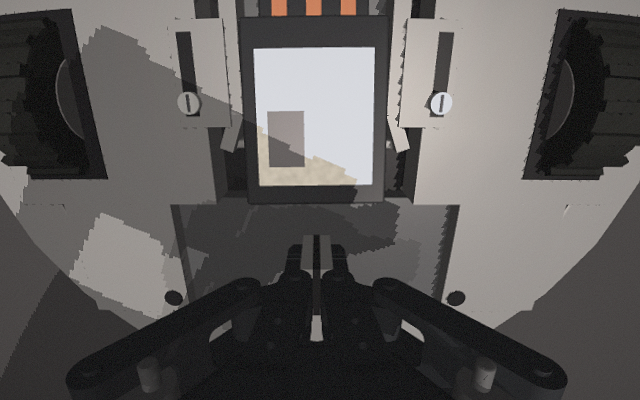

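View pics/s11.png

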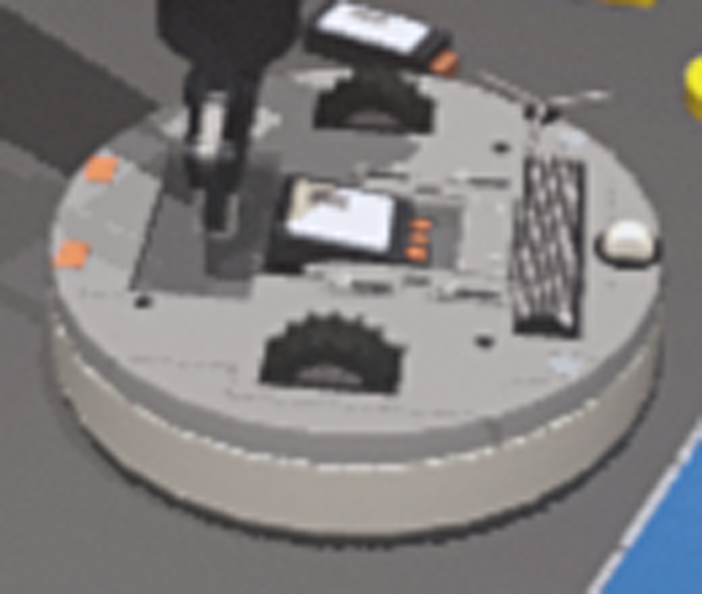

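```bash
python3 -m jog '{"offset":[[0,0,-0.06],[0.12,0.05,0],[0.12,0.05,0],[0.12,0.05,0],[0,0,0]],"angular":[[0,0,0],[0,0,0],[0,0,0],[0,0,0],[0,0,0]],"jaw":[0,0,0,0,0]}'
python3 -m jog '{"offset":[[0.06,0.026,0],[0.06,0.026,0],[0.06,0.026,0],[0.06,0.026,0],[0,0,0]],"angular":[[0,0,0],[0,0,0],[0,0,0],[0,0,0],[0,0,0]],"jaw":[0,0,0,0,0]}'
python3 - <<'E'
from h import *
st=manip.state();im=manip.grab_frame("wrist");cv2.imwrite("pics/w12.png",im)
yaw=np.radians(23.3);ex=np.array([np.cos(yaw),np.sin(yaw)]);ey=np.array([-ex[1],ex[0]])
t=st["tool_pos"][:2];print("tcp",t@ex,t@ey,st["tool_pos"][2])
E
```

```text
time: 12.05
tool_pos: [0.5102, -0.0052, 0.0489]
tool_rot: [-0.119, 0.166, -0.687, 0.697]
contact_force: [0.6, -0.3, 4.2]
gripper_width: -0.005
time: 12.55
tool_pos: [0.5206, -0.0002, 0.0481]
tool_rot: [-0.118, 0.167, -0.687, 0.697]
contact_force: [-3.3, -1.7, 3.7]
gripper_width: -0.001
tcp 0.47805880765716335 -0.20612748398255124 0.04809181316723293
```

View pics/w12.png

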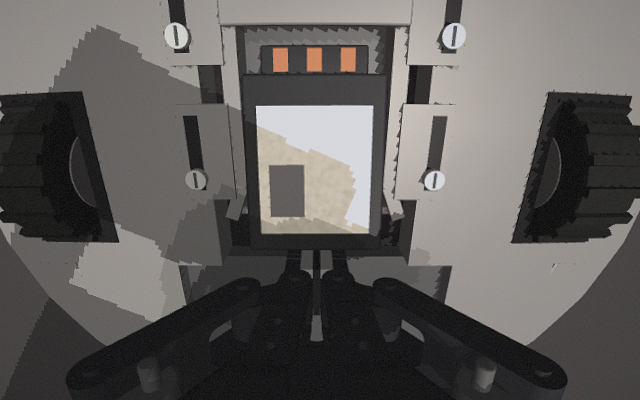

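```bash
python3 -m jog '{"offset":[[-0.02,-0.01,0.04],[0,0,0]],"angular":[[0,0,0],[0,0,0]],"jaw":[0,0]}'
python3 -m jog '{"offset":[[0.06,0.026,0],[0.06,0.026,0],[0,0,0]],"angular":[[0,0,0],[0,0,0],[0,0,0]],"jaw":[0,0,0]}'
python3 -m jog '{"offset":[[0.06,0.026,0],[0.06,0.026,0],[0,0,0]],"angular":[[0,0,0],[0,0,0],[0,0,0]],"jaw":[0,0,0]}'
python3 - <<'E'
from h import *
st=manip.state();im=manip.grab_frame("wrist");cv2.imwrite("pics/w13.png",im)
yaw=np.radians(23.3);ex=np.array([np.cos(yaw),np.sin(yaw)]);ey=np.array([-ex[1],ex[0]])
t=st["tool_pos"][:2];print("tcp",t@ex,t@ey,st["tool_pos"][2])
E
```

```text
time: 12.8
tool_pos: [0.52, -0.0004, 0.0501]
tool_rot: [-0.119, 0.166, -0.687, 0.697]
contact_force: [-0.1, 0.2, -0.3]
gripper_width: 0.001
time: 13.1
tool_pos: [0.526, 0.0022, 0.0499]
tool_rot: [-0.118, 0.167, -0.687, 0.697]
contact_force: [-0.3, 1.0, -0.8]
gripper_width: 0.006
time: 13.4
tool_pos: [0.5318, 0.0046, 0.0501]
tool_rot: [-0.118, 0.167, -0.687, 0.697]
contact_force: [-1.6, 0.2, -0.9]
gripper_width: -0.001
tcp 0.4902783749916647 -0.20609907037616693 0.05005997340512554
```

View pics/w13.png

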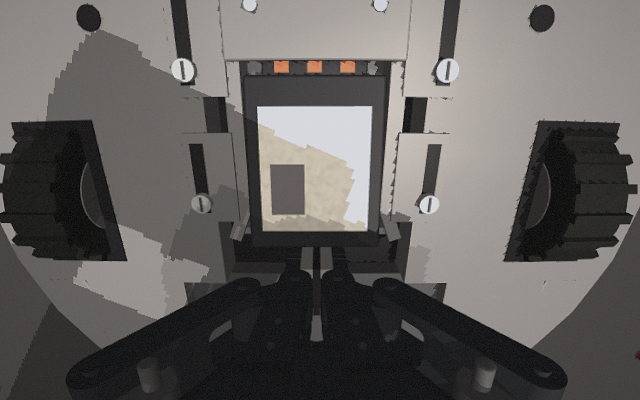

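```bash
python3 -m jog '{"offset":[[-0.04,-0.016,0],[0,0,0.1],[0,0,0]],"angular":[[0,0,0],[0,0,0],[0,0,0]],"jaw":[0,0,0]}'
python3 -m jog '{"offset":[[0.04,0.016,0],[0.06,0.026,0],[0,0,0]],"angular":[[0,0,0],[0,0,0],[0,0,0]],"jaw":[0,0,0]}'
python3 - <<'E'
from h import *
st=manip.state();im=manip.grab_frame("wrist");cv2.imwrite("pics/w14.png",im)
yaw=np.radians(23.3);ex=np.array([np.cos(yaw),np.sin(yaw)]);ey=np.array([-ex[1],ex[0]])
t=st["tool_pos"][:2];print("tcp",t@ex,t@ey,st["tool_pos"][2])
E
```

```text
time: 13.75
tool_pos: [0.5306, 0.0036, 0.0564]
tool_rot: [-0.119, 0.166, -0.687, 0.697]
contact_force: [-0.7, 0.2, -0.7]
gripper_width: -0.003
time: 14.05
tool_pos: [0.5341, 0.0055, 0.0554]
tool_rot: [-0.117, 0.168, -0.687, 0.697]
contact_force: [-5.3, -1.5, 4.1]
gripper_width: 0.003
tcp 0.4927330526697289 -0.20623665527164511 0.05536420028061254
```

View pics/w14.png

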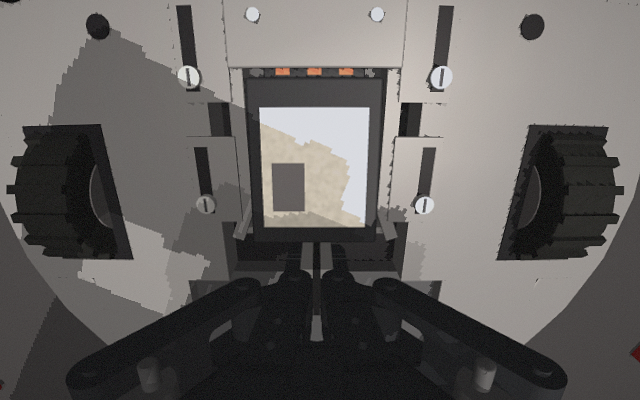

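Run:
```python
from h import *
st=manip.state()
yaw=np.radians(23.3);ex=np.array([np.cos(yaw),np.sin(yaw)])
p=plane("wrist",[[318,241]],.092,st)[:,:2];print("tail top",p@ex)
p=plane("wrist",[[318,79]],.0835,st)[:,:2];print("body front top",p@ex)
p=plane("wrist",[[318,67]],.084,st)[:,:2];print("hood",p@ex)
im=cv2.imread("pics/w14.png");cv2.imwrite("pics/w14z.png",cv2.resize(np.clip(im[50:110,220:410]*1.6,0,255).astype(np.uint8),None,fx=4.2,fy=4.2,interpolation=cv2.INTER_CUBIC))
cv2.imwrite("pics/w14y.png",cv2.resize(np.clip(im[210:300,220:410]*2.2,0,255).astype(np.uint8),None,fx=4.2,fy=4.2,interpolation=cv2.INTER_CUBIC))
```

```text
tail top [0.50770878]
body front top [0.57888147]
hood [0.58350934]
```

View pics/w14z.png

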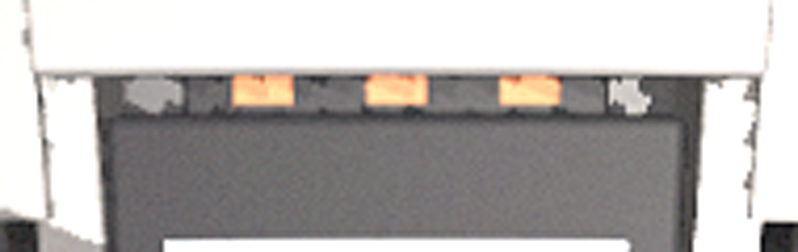

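View pics/w14y.png

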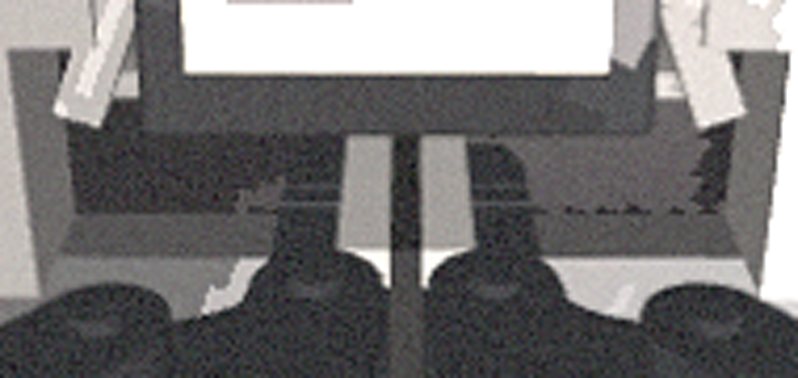

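```bash
python3 -m jog '{"offset":[[0.02,0.008,0],[0.02,0.008,0],[0,0,0]],"angular":[[0,0,0],[0,0,0],[0,0,0]],"jaw":[0,0,0]}'
python3 - <<'E'
from h import *
st=manip.state();im=manip.grab_frame("wrist");cv2.imwrite("pics/w15.png",im)
yaw=np.radians(23.3);ex=np.array([np.cos(yaw),np.sin(yaw)]);ey=np.array([-ex[1],ex[0]])
t=st["tool_pos"][:2];print("tcp",t@ex,t@ey,st["tool_pos"][2],st["contact_force"])
E
```

```text
time: 14.4
tool_pos: [0.5354, 0.0063, 0.0544]
tool_rot: [-0.117, 0.168, -0.687, 0.697]
contact_force: [-4.7, -2.3, -1.3]
gripper_width: -0.002
tcp 0.4942227305845627 -0.20596242017245556 0.05435357034399339 [-4.74720136 -2.29440301 -1.33936349]
```

View pics/w15.png

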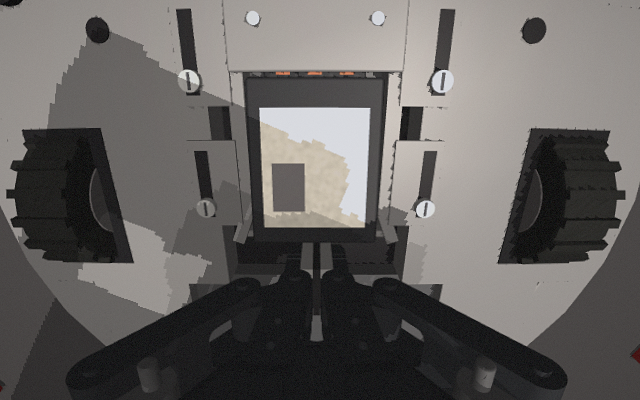

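```bash
python3 -m jog '{"offset":[[0.02,0.008,0],[0.02,0.008,0],[0,0,0]],"angular":[[0,0,0],[0,0,0],[0,0,0]],"jaw":[0,0,0]}'
python3 - <<'E'
from h import *
st=manip.state();im=manip.grab_frame("wrist");cv2.imwrite("pics/w16.png",im)
yaw=np.radians(23.3);ex=np.array([np.cos(yaw),np.sin(yaw)]);ey=np.array([-ex[1],ex[0]])
t=st["tool_pos"][:2];print("tcp",t@ex,t@ey,st["tool_pos"][2],st["contact_force"])
E
```

```text
time: 14.75
tool_pos: [0.5364, 0.0069, 0.0537]
tool_rot: [-0.116, 0.169, -0.687, 0.697]
contact_force: [-7.1, -3.0, -1.0]
gripper_width: 0.0
tcp 0.49540231439644855 -0.20579341839439033 0.05369827525722854 [-7.08854719 -2.9986441  -1.026674  ]
```

View pics/w16.png

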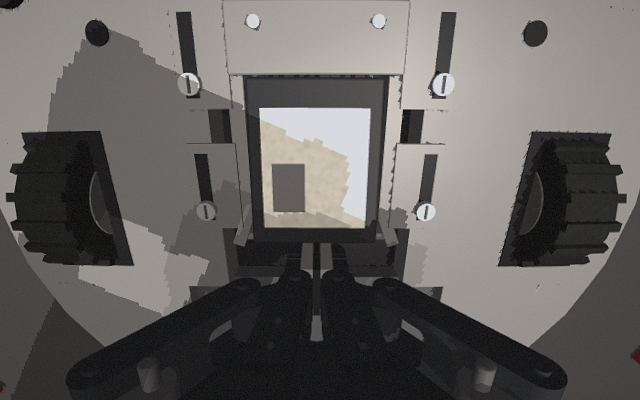

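Run:
```python
from h import *
st=manip.state()
im=cv2.imread("pics/w16.png");cv2.imwrite("pics/w16z.png",cv2.resize(np.clip(im[60:100,230:400]*1.8,0,255).astype(np.uint8),None,fx=4.6,fy=4.6,interpolation=cv2.INTER_CUBIC))
cv2.imwrite("pics/w16y.png",cv2.resize(np.clip(im[210:300,220:410]*2.4,0,255).astype(np.uint8),None,fx=4.2,fy=4.2,interpolation=cv2.INTER_CUBIC))
```

```text
(no output)
```

View pics/w16z.png

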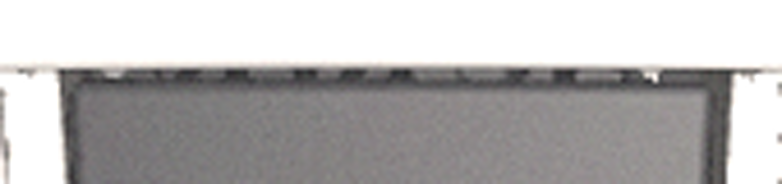

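View pics/w16y.png

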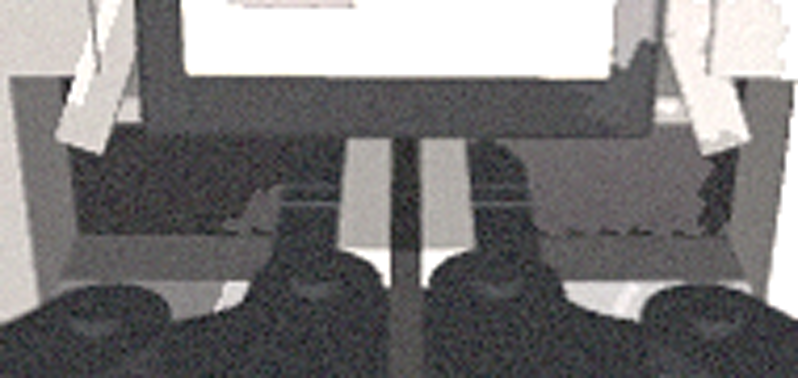

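```bash
python3 -m jog '{"offset":[[0.02,0.008,0],[0,0,-0.015],[0,0,0]],"angular":[[0,0,0],[0,0,0],[0,0,0]],"jaw":[0,0,0]}'
python3 - <<'E'
from h import *
st=manip.state();im=manip.grab_frame("wrist");cv2.imwrite("pics/w17.png",np.vstack([cv2.resize(np.clip(im[a:b,230:400]*1.8,0,255).astype(np.uint8),None,fx=4.6,fy=4.6,interpolation=cv2.INTER_CUBIC) for a,b in((60,100),(210,290))]))
yaw=np.radians(23.3);ex=np.array([np.cos(yaw),np.sin(yaw)]);ey=np.array([-ex[1],ex[0]])
t=st["tool_pos"][:2];print("tcp",t@ex,t@ey,st["tool_pos"][2],st["contact_force"])
E
```

```text
time: 15.1
tool_pos: [0.5362, 0.007, 0.0524]
tool_rot: [-0.115, 0.17, -0.687, 0.697]
contact_force: [-9.3, -4.0, -0.1]
gripper_width: -0.001
tcp 0.49524940709415766 -0.2056923935571027 0.052378664512897015 [-9.26050141 -4.04093914 -0.06877258]
```

View pics/w17.png

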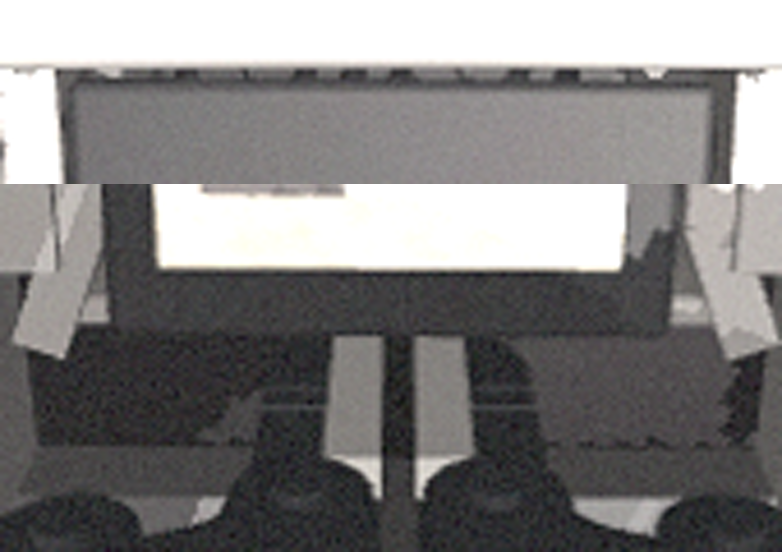

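```bash
python3 -m jog '{"offset":[[-0.01,-0.004,-0.02],[0,0,0]],"angular":[[0,0,0],[0,0,0]],"jaw":[0,0]}'
python3 - <<'E'
from h import *
st=manip.state();im=manip.grab_frame("wrist");cv2.imwrite("pics/w18.png",np.vstack([cv2.resize(np.clip(im[a:b,230:400]*1.8,0,255).astype(np.uint8),None,fx=4.6,fy=4.6,interpolation=cv2.INTER_CUBIC) for a,b in((60,100),(210,290))]))
yaw=np.radians(23.3);ex=np.array([np.cos(yaw),np.sin(yaw)]);ey=np.array([-ex[1],ex[0]])
t=st["tool_pos"][:2];print("tcp",t@ex,t@ey,st["tool_pos"][2],st["contact_force"])
q=st["tool_rot"];M=R.from_quat([q[1],q[2],q[3],q[0]]).as_matrix();print(np.degrees(np.arcsin(M[2,0])))
E
```

```text
time: 15.35
tool_pos: [0.5363, 0.0069, 0.0521]
tool_rot: [-0.115, 0.17, -0.687, 0.697]
contact_force: [-8.6, -3.7, 2.2]
gripper_width: 0.004
tcp 0.4952639555495364 -0.20577673077516773 0.05208559848616692 [-8.5952249  -3.71103227  2.15496526]
4.460294232432684
```

View pics/w18.png

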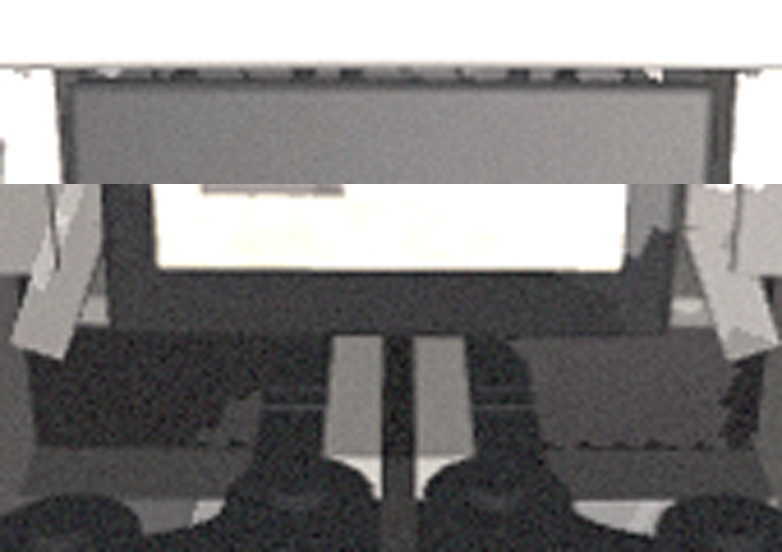

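```bash
python3 -m jog '{"offset":[[-0.14,-0.06,0],[-0.28,-0.12,0.1],[-0.1,-0.04,0.3],[0,0,0],[0,0,0],[0,0,0],[0,0,0],[0,0,0]],"angular":[[0,0,0],[0,0,0],[0,0,0],[-0.34,0.79,0],[-0.34,0.79,0],[-0.34,0.79,0],[-0.34,0.79,0],[0,0,0]],"jaw":[0,0,0,0,0,0,0,0]}'
python3 - <<'E'
from h import *
st=manip.state();im=manip.grab_frame("wrist");cv2.imwrite("pics/w19.png",im)
im=manip.grab_frame("scene");cv2.imwrite("pics/s19.png",cv2.resize(im[160:270,270:400],None,fx=5.4,fy=5.4,interpolation=cv2.INTER_CUBIC))
yaw=np.radians(23.3);ex=np.array([np.cos(yaw),np.sin(yaw)]);ey=np.array([-ex[1],ex[0]])
t=st["tool_pos"][:2];print("tcp",t@ex,t@ey,st["tool_pos"][2],st["contact_force"])
q=st["tool_rot"];M=R.from_quat([q[1],q[2],q[3],q[0]]).as_matrix();print(np.degrees(np.arcsin(M[2,0])))
E
```

```text
time: 16.2
tool_pos: [0.5148, -0.0025, 0.0724]
tool_rot: [0.008, 0.288, -0.646, 0.707]
contact_force: [-0.3, 0.6, -0.6]
gripper_width: 0.003
tcp 0.4718205484721927 -0.20592190371036193 0.07237904158384881 [-0.33060779  0.58613524 -0.59079967]
24.620457997008586
```

View pics/w19.png

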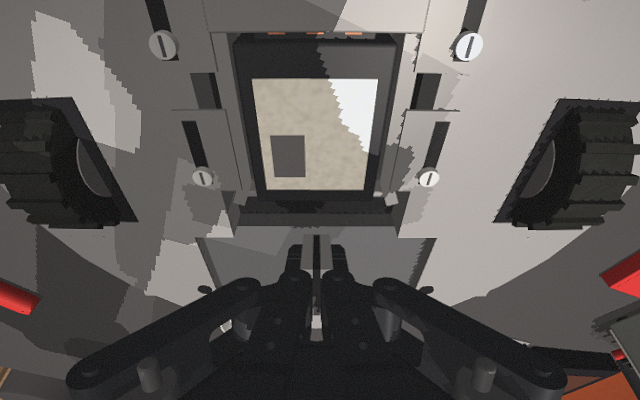

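View pics/s19.png

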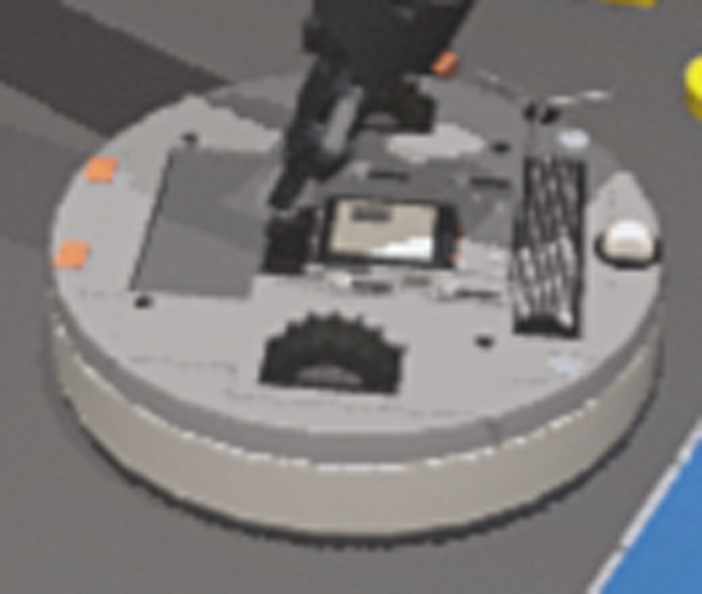

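Run:
```python
from h import *
im=cv2.imread("pics/w19.png")
cv2.imwrite("pics/w19z.png",np.vstack([cv2.resize(np.clip(im[a:b,220:420]*2.,0,255).astype(np.uint8),None,fx=4,fy=4,interpolation=cv2.INTER_CUBIC) for a,b in((20,70),(170,250))]))
```

View pics/w19z.png

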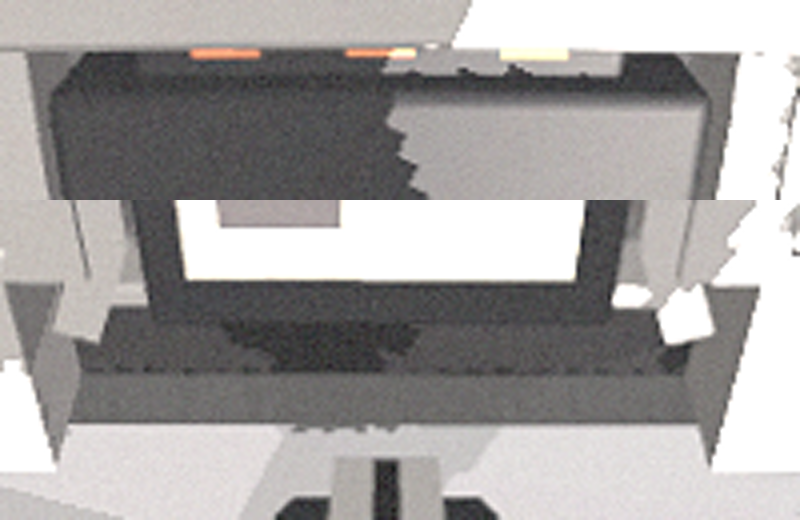

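```bash
python3 -m jog '{"offset":[[0,0,-0.15],[0.05,0.021,0],[0.05,0.021,0],[0,0,0]],"angular":[[0,0,0],[0,0,0],[0,0,0],[0,0,0]],"jaw":[0,0,0,0]}'
python3 -m jog '{"offset":[[0.04,0.017,0],[0.04,0.017,0],[0,0,0]],"angular":[[0,0,0],[0,0,0],[0,0,0]],"jaw":[0,0,0]}'
python3 - <<'E'
from h import *
st=manip.state();im=manip.grab_frame("wrist");
cv2.imwrite("pics/w20z.png",np.vstack([cv2.resize(np.clip(im[a:b,220:420]*2.,0,255).astype(np.uint8),None,fx=4,fy=4,interpolation=cv2.INTER_CUBIC) for a,b in((20,70),(170,250))]))
yaw=np.radians(23.3);ex=np.array([np.cos(yaw),np.sin(yaw)]);ey=np.array([-ex[1],ex[0]])
t=st["tool_pos"][:2];print("tcp",t@ex,t@ey,st["tool_pos"][2],st["contact_force"])
E
```

```text
time: 16.7
tool_pos: [0.5185, -0.0013, 0.0663]
tool_rot: [0.008, 0.287, -0.646, 0.707]
contact_force: [0.1, -0.0, -0.5]
gripper_width: -0.002
time: 17.0
tool_pos: [0.5226, 0.0005, 0.0661]
tool_rot: [0.008, 0.287, -0.646, 0.707]
contact_force: [-0.9, 0.8, -0.2]
gripper_width: 0.005
tcp 0.4801838420710857 -0.20625408786304555 0.06612790874365496 [-0.92113665  0.83449831 -0.17020094]
```

View pics/w20z.png

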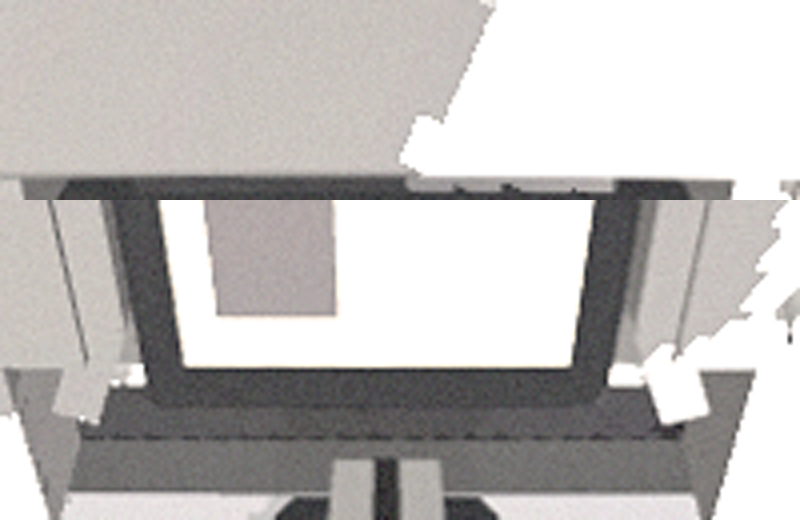

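```bash
python3 -m jog '{"offset":[[0.04,0.017,0],[0.03,0.013,0],[0,0,0]],"angular":[[0,0,0],[0,0,0],[0,0,0]],"jaw":[0,0,0]}'
python3 -m jog '{"offset":[[0.02,0.008,0],[0.02,0.008,0],[0,0,0]],"angular":[[0,0,0],[0,0,0],[0,0,0]],"jaw":[0,0,0]}'
python3 - <<'E'
from h import *
st=manip.state();im=manip.grab_frame("wrist");
cv2.imwrite("pics/w21z.png",np.vstack([cv2.resize(np.clip(im[a:b,220:420]*2.,0,255).astype(np.uint8),None,fx=4,fy=4,interpolation=cv2.INTER_CUBIC) for a,b in((40,90),(170,250))]))
yaw=np.radians(23.3);ex=np.array([np.cos(yaw),np.sin(yaw)]);ey=np.array([-ex[1],ex[0]])
t=st["tool_pos"][:2];print("tcp",t@ex,t@ey,st["tool_pos"][2],st["contact_force"])
E
```

```text
time: 17.35
tool_pos: [0.5259, 0.002, 0.066]
tool_rot: [0.009, 0.287, -0.646, 0.707]
contact_force: [-0.9, -0.5, 0.3]
gripper_width: -0.001
time: 17.65
tool_pos: [0.5278, 0.0028, 0.066]
tool_rot: [0.009, 0.287, -0.646, 0.707]
contact_force: [-0.4, 0.1, 0.3]
gripper_width: -0.002
tcp 0.4858750500683172 -0.20625068093904095 0.06597215439301438 [-0.36565     0.09837588  0.30681186]
```

View pics/w21z.png

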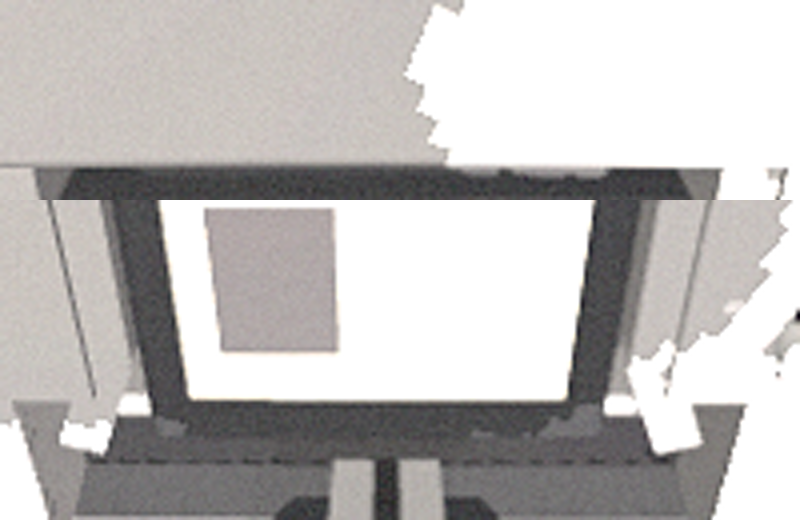

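```bash
python3 -m jog '{"offset":[[0.03,0.013,0],[0.03,0.013,0],[0,0,0]],"angular":[[0,0,0],[0,0,0],[0,0,0]],"jaw":[0,0,0]}'
python3 -m jog '{"offset":[[0.02,0.008,0],[0.02,0.008,0],[0,0,0]],"angular":[[0,0,0],[0,0,0],[0,0,0]],"jaw":[0,0,0]}'
python3 - <<'E'
from h import *
st=manip.state();im=manip.grab_frame("wrist");
cv2.imwrite("pics/w22z.png",np.vstack([cv2.resize(np.clip(im[a:b,220:420]*2.,0,255).astype(np.uint8),None,fx=4,fy=4,interpolation=cv2.INTER_CUBIC) for a,b in((60,110),(190,260))]))
yaw=np.radians(23.3);ex=np.array([np.cos(yaw),np.sin(yaw)]);ey=np.array([-ex[1],ex[0]])
t=st["tool_pos"][:2];print("tcp",t@ex,t@ey,st["tool_pos"][2],st["contact_force"])
E
```

```text
time: 18.0
tool_pos: [0.5309, 0.0041, 0.066]
tool_rot: [0.009, 0.287, -0.646, 0.707]
contact_force: [-0.2, 0.2, 0.1]
gripper_width: 0.003
time: 18.3
tool_pos: [0.5328, 0.0049, 0.066]
tool_rot: [0.009, 0.287, -0.646, 0.707]
contact_force: [0.0, -0.3, 0.5]
gripper_width: -0.004
tcp 0.49131247200807254 -0.20631022563373216 0.06599393774775603 [ 0.03445382 -0.28986498  0.47140156]
```

View pics/w22z.png

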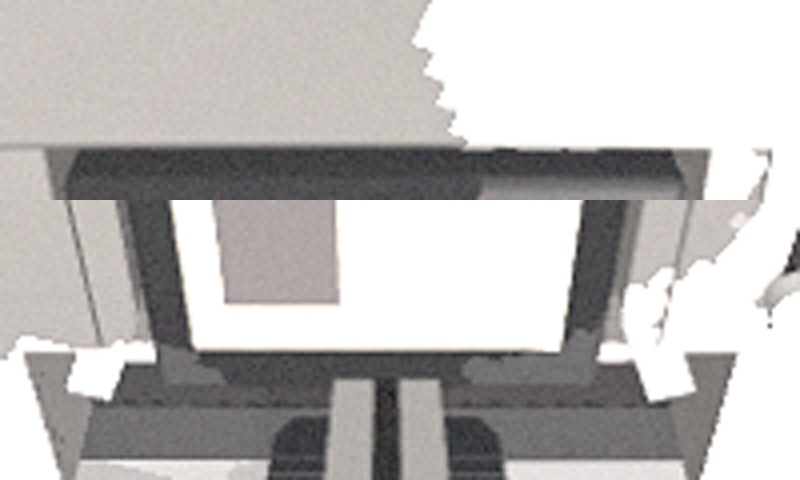

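```bash
python3 -m jog '{"offset":[[-0.2,-0.08,0.2],[-0.2,-0.08,0.4],[-0.2,-0.08,0.5],[-0.1,-0.05,0.4],[0,0,0],[0,0,0],[0,0,0]],"angular":[[0,0,0],[0.34,-0.79,0],[0.34,-0.79,0],[0.34,-0.79,0],[0.34,-0.79,0],[0.24,-0.55,0],[0,0,0]],"jaw":[0,0,0,0,0,0,0]}'
python3 - <<'E'
from h import *
import pickle
st=manip.state();im=manip.grab_frame("wrist");cv2.imwrite("pics/w23.png",im);pickle.dump(st,open("w23.pkl","wb"))
im2=manip.grab_frame("scene");cv2.imwrite("pics/s23.png",cv2.resize(im2[170:260,290:390],None,fx=6.5,fy=6.5,interpolation=cv2.INTER_CUBIC))
cv2.imwrite("pics/w23z.png",cv2.resize(np.clip(im[0:170,240:390]*1.7,0,255).astype(np.uint8),None,fx=3.5,fy=3.5,interpolation=cv2.INTER_CUBIC))
E
```

```text
time: 19.05
tool_pos: [0.4967, -0.0102, 0.1414]
tool_rot: [-0.14, 0.145, -0.692, 0.693]
contact_force: [-0.4, 0.0, 0.1]
gripper_width: -0.005
```

View pics/w23.png

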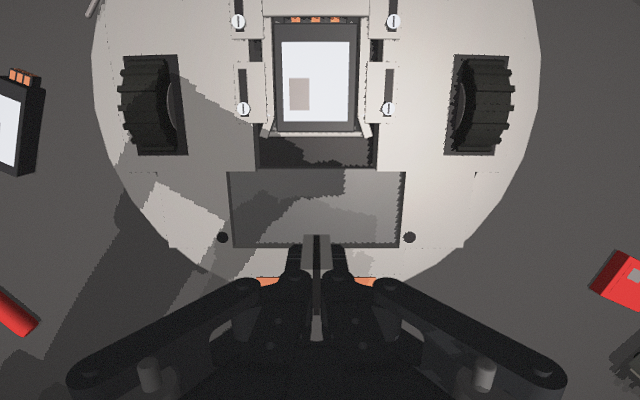

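View pics/w23z.png

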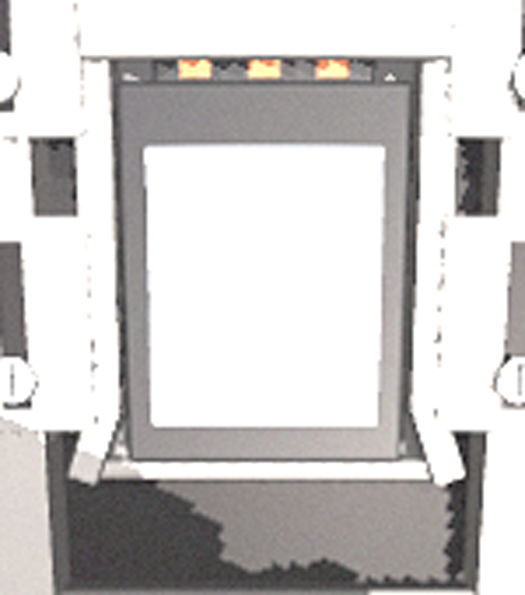

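View pics/s23.png

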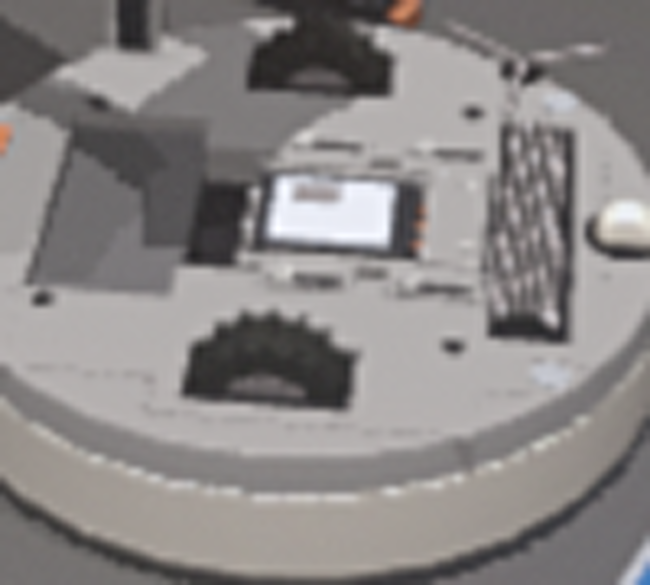

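The full lip shows as a light strip behind the tail at about (316,134), so the tail dropped when I backed off. Next I'll check that it lies flat.

Run:
```python
from h import *
import pickle
st=pickle.load(open("w23.pkl","rb"))
yaw=np.radians(23.3);ex=np.array([np.cos(yaw),np.sin(yaw)]);ey=np.array([-ex[1],ex[0]])
f=lambda P:[[240+(x+.5)/3.5-.5,(y+.5)/3.5-.5] for x,y in P]
A=plane("wrist",f([(117,83),(409,83),(131,460),(400,460)]),.082,st)[:,:2]
print("front/tail",A@ex,A@ey)
for z in(.072,.082,.092):
    B=plane("wrist",f([(131,460),(400,460)]),z,st)[:,:2];print(z,np.linalg.norm(B[0]-B[1]),B.mean(0)@ex)
    B=plane("wrist",f([(117,83),(409,83)]),z,st)[:,:2];print("  front",np.linalg.norm(B[0]-B[1]),B.mean(0)@ex)
L=plane("wrist",f([(131,462),(400,462),(131,478),(400,478)]),.074,st)[:,:2];print("lip",L@ex)
```

```text
front/tail [0.57917862 0.57903448 0.5066628  0.50654538] [-0.17698281 -0.23360503 -0.17718871 -0.23399229]
0.072 0.059335460856375595 0.5057047990874092
  front 0.05914608651209216 0.5814387161282424
0.082 0.056803703807088005 0.5066040894436301
  front 0.05662240978819811 0.5791065513719393
0.092 0.054271946757800456 0.5075033797998507
  front 0.05409873306430406 0.5767743866156363
lip [0.50551354 0.50539197 0.50204283 0.50192162]
```

```bash
python3 -m jog '{"offset":[[0.4,0.17,0],[0.5,0.21,0],[0.38,0.17,-0.3],[0,0,-0.5],[0,0,-0.5],[0,0,-0.2],[0,0,0]],"angular":[[0,0,0],[0,0,0],[0,0,0],[0,0,0],[0,0,0],[0,0,0],[0,0,0]],"jaw":[0,0,0,0,0,0,0]}'
python3 -m jog '{"offset":[[0,0,-0.05],[0,0,-0.02],[0,0,0]],"angular":[[0,0,0],[0,0,0],[0,0,0]],"jaw":[0,0,0]}'
```

```text
time: 19.85
tool_pos: [0.5603, 0.0182, 0.0635]
tool_rot: [0.138, -0.147, 0.693, -0.692]
contact_force: [0.1, -0.4, 0.8]
gripper_width: -0.002
time: 20.15
tool_pos: [0.5625, 0.0177, 0.0637]
tool_rot: [-0.141, 0.145, -0.692, 0.693]
contact_force: [-1.3, -0.1, 0.1]
gripper_width: -0.0
```

```bash
for i in 1; do python3 -m jog '{"offset":[[0,0,-0.03],[0,0,0]],"angular":[[0,0,0],[0,0,0]],"jaw":[0,0]}'; done
python3 -m jog '{"offset":[[0,0,-0.02],[0,0,0]],"angular":[[0,0,0],[0,0,0]],"jaw":[0,0]}'
```

```text
time: 20.35
tool_pos: [0.5619, 0.0178, 0.0614]
tool_rot: [-0.14, 0.145, -0.692, 0.693]
contact_force: [0.2, -0.2, 0.1]
gripper_width: -0.0
time: 20.55
tool_pos: [0.5616, 0.0178, 0.0599]
tool_rot: [-0.14, 0.145, -0.692, 0.693]
contact_force: [-0.1, 0.6, 0.9]
gripper_width: -0.003
```

```bash
python3 -m jog '{"offset":[[0,0,-0.02],[0,0,0]],"angular":[[0,0,0],[0,0,0]],"jaw":[0,0]}'
python3 -m jog '{"offset":[[0,0,-0.01],[0,0,0]],"angular":[[0,0,0],[0,0,0]],"jaw":[0,0]}'
```

```text
time: 20.75
tool_pos: [0.5618, 0.0178, 0.0594]
tool_rot: [-0.14, 0.145, -0.692, 0.693]
contact_force: [-1.7, -0.5, 3.0]
gripper_width: -0.001
time: 20.95
tool_pos: [0.5618, 0.0178, 0.0594]
tool_rot: [-0.14, 0.145, -0.692, 0.693]
contact_force: [-3.4, -0.5, 7.0]
gripper_width: -0.001
```

The tool meets solid resistance at the expected height (tip at about 82 mm), so the tail is already down. I'll retract and take a last look.

```bash
python3 -m jog '{"offset":[[0,0,0.1],[0,0,0.4],[0,0,0.7],[-0.4,-0.17,0.7],[-0.5,-0.2,0.3],[-0.4,-0.17,0],[0,0,0],[0,0,0]],"angular":[[0,0,0],[0,0,0],[0,0,0],[0,0,0],[0,0,0],[0,0,0],[0,0,0],[0,0,0]],"jaw":[0,0,0,0,0,0,0,0]}'
python3 - <<'E'
from h import *
im=manip.grab_frame("wrist");cv2.imwrite("pics/w24.png",im)
cv2.imwrite("pics/t24.png",manip.grab_frame("top"))
E
```

```text
time: 21.75
tool_pos: [0.4968, -0.0092, 0.1683]
tool_rot: [-0.14, 0.145, -0.692, 0.693]
contact_force: [-0.6, -0.1, -0.1]
gripper_width: 0.002
```

View pics/w24.png

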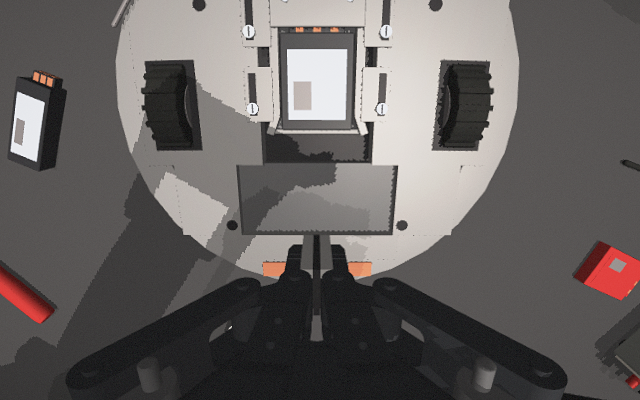

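View pics/t24.png

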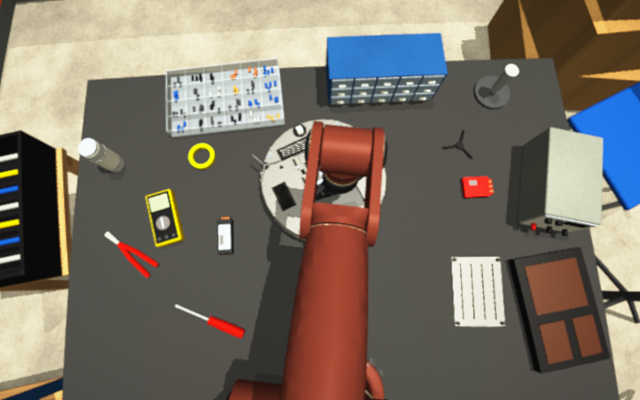

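The battery is seated with the lip visible behind its tail at about (316,131). Everything else on the table is where it was, and the robot is clear.

```bash
python3 -c "
from plant import manip
print(manip.job_done())"
```

```text
the job is handed in; nothing more can be done
None
```

The new battery is seated in the bay, and I handed the job in at about 22 s of the 64 s allowed. I gripped it by the tail, set it nose-down over the lip, then pushed it in from behind with the shut fingers. The push peaked at about 10 N. The tail dropped behind the lip as I backed off.

**Last checks:**
- **Seating:** The whole lip shows behind the tail. The tail sits about 1 mm inside the lip's edge, and the front and tail widths match, so the battery lies flat.
- **Press test:** A press of about 7 N on top near the tail met solid resistance at about 82 mm, which is the seated height.
- **Everything else:** In the last pictures, everything in view on the table was where it started. The arm hid part of the vacuum in the top view.

**What disagreed or went wrong:**
- **Fingertips:** They ended about 22–30 mm short of the stated tool point. My first grasp closed above the battery, so I went about 25 mm lower and gripped again.
- **Deck contact:** For the same reason the finger brushed the deck once, at about 4 N.
- **Missed drop:** I did not see at first that the tail had dropped. I made one more push that touched nothing before I noticed.

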